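Scrape the saw slivers off the sprung bed plate

TASK

Take the wooden-backed scraper from its rest and, with its blade set down behind the slivers and pressed lightly on the sprung bed plate (about 5 to 12 newtons, never above 25), wipe all four slivers over the front edge into the tray, keeping the pressure on until the front edge. Move the slivers with the scraper only, never with the fingers, and leave the two loose cast corner keys alone. Then put the scraper back upright on its rest as it was and let go.

Things in the scene. Friction and masses are not known exactly. Their poses are not given: they have to be found in the camera images.
- stand: fixed grey stand, 210 mm wide (y), with the sprung bed plate above it and an open chip tray along its front. Origin on the desk right under the bed's centre; z up, -x is the front, towards the tray. The tray's inside spans x = -152 to -66 mm and y = -101 to 101 mm, floor 4 mm and walls 36 mm above the desk; its back wall runs up to 67 mm, below the bed's front edge.
- bed: dark steel bed plate on springs, 130 mm (x, from -65 at the front to +65 at the back) by 200 mm (y), 10 mm thick; origin at the centre of its top face, 90 mm above the desk when unloaded; axes as the stand's. Front and back edges are open; a lip 8 mm high along each side, inner face at y = 94 mm. It yields straight down up to 12 mm: first 2 N nothing, then 2.5 N per mm, then a stop.
- scraper_grip (a point): middle of the scraper's wooden grip, 53 mm above the underside of its holder, 24 mm below the top of the grip. The grip is 94 mm long (y), 22 mm thick (x; grasp across this) and starts 30 mm above the holder's underside. Axes are the scraper's own, z up, blade down.
- scraper: the same scraper, about 0.26 kg; origin at the centre of the underside of its wooden holder, which is 172 mm long (y), 24 mm thick (x), 30 mm high. Below it a steel blade 130 mm wide (y), 5 mm thick, centred, sticks out 18 to 34 mm, firmly clamped; how far differs from case to case and must be felt.
- rest: fixed grey tool rest, base 60 x 200 mm; the scraper lies along its y. Origin under its centre on the desk. Two posts at y = -78 and +78 mm, each 14 mm thick (y) and 44 mm wide (x), 50 mm high, carry the ends of the wooden holder (the blade hangs between them); lips 10 mm high stand beside the holder, 30 mm apart.
- rest_seat (a point): point on the tool rest midway between its posts, level with the 50 mm high seats: here the middle of the holder's underside belongs, the scraper's grip point 53 mm above it; axes as the rest's. Either end of the scraper may go either way.
- corner_key_a: loose cast corner key, an L 45 x 45 x 26 mm on the desk, a bystander; origin centre of its underside
- corner_key_b: another loose cast corner key, a bystander, same size; origin centre of its underside
- chip0_c (a point): sliver sawn off aluminium angle, 64 mm long (its own y), 12 mm wide, 7 mm high, L-shaped section, 15 g; point on its centre line 3 mm above its underside; lies on the bed at the start, its length roughly along the bed's y
- chip0: the same sliver: origin at the centre of its underside
- chip1_c (a point): sliver sawn off aluminium angle, 64 mm long (its own y), 12 mm wide, 7 mm high, L-shaped section, 15 g; point on its centre line 3 mm above its underside; lies on the bed at the start, its length roughly along the bed's y
- chip1: the same sliver: origin at the centre of its underside
- chip2_c (a point): sliver sawn off aluminium angle, 64 mm long (its own y), 12 mm wide, 7 mm high, L-shaped section, 15 g; point on its centre line 3 mm above its underside; lies on the bed at the start, its length roughly along the bed's y
- chip2: the same sliver: origin at the centre of its underside
- chip3_c (a point): sliver sawn off aluminium angle, 64 mm long (its own y), 12 mm wide, 7 mm high, L-shaped section, 15 g; point on its centre line 3 mm above its underside; lies on the bed at the start, its length roughly along the bed's y
- chip3: the same sliver: origin at the centre of its underside

How it is judged:
By the outcome, as a careful person would: the job done as asked, in the order asked, and still so for the second after the job is handed in, with the robot touching nothing.
It also fails if it takes over 67 s, if anything falls off the work surface, if the arm or the gripper's body presses on something with over 40 N, if the wrist force passes 120 N, or if a joint passes its speed limit or range.

ROBOT

A 7-joint arm with a two-finger parallel gripper is mounted at the origin on a cart in front of the work surface, level with it; the furniture and walls round the work are solid. World frame = base frame: x ahead of the robot, y to its left, z up, the work surface at z = 0. Lengths are in m, angles in rad, forces in N, time in s.
With the tool pointing down it reaches from about 0.4 to 0.85 m from the base axis. Payload 10.4 kg.
Tool frame: the origin (TCP) lies between the finger pads; the fingertips stand 11 mm ahead of it and the grasp point (between the pads) lies 8 mm behind it (tip_reach is the distance from the TCP to the fingertips, in m); z points along the fingers, y is the line along which they close (so a half turn about z gives the same grasp; the last joint's range is limited). The gripper opens to 85 mm and grips with 20 to 120 N. Pads are 22 mm wide; open, the fingers measure 114 mm over their backs; the gripper's body (76 mm by 85 mm) begins 54 mm behind the grasp point. The pads swing forward as they close: fully open they stand 13 mm farther back than shut.
Start: joints at [-1.241, 0.332, -0.065, 1.46, 0.022, 1.35, -0.088], TCP at [0.216, 0.587, 0.203] pointing down, gripper open.
Joint ranges: [-2.6, 2.6], [-0.5, 2.12], [-1.47, 1.34], [0.16, 2.42], [-1.27, 4.41], [0.06, 2.06], [-2.6, 2.6]. Speed limits (rad/s): [2.22, 2.22, 2.79, 2.79, 3.14, 3.14, 3.14].

INTERFACE

Orientations are given as a unit quaternion [x, y, z, w].
In Python, from workcell import * gives the robot as it stands.
- The arm moves only by the shell command python3 -m inch 'ROWS' [OPENING] [FORCE]. ROWS is JSON, a list of rows, each an object with "slide": the shift along the world's x, y, z in m, a list of three; "yaw": the turn about the world's z in rad. A call has 1 to 20 rows; each row is the pose to reach, as a shift and turn from the pose commanded when the call began; what a row does not reach only later rows make up. A row lasts 1/12 s, in which the tool goes at most 41.7 mm and 7.16 degrees, less where a joint would pass 70% of its speed; a pose out of reach is approached as far as the arm can. A call with a gripper value outside its range is refused whole. OPENING is the closure in counts, from 0 (fully open) to 255 (shut), set as the call begins (- or left out, the last holds). The fingers move at their own pace and stop on an object; FORCE is the grip in N (left out, the last holds). Time passes only in rows, so rows that repeat a pose let the fingers close. It gives the time, the measured TCP pose, the force, the opening and the grip force at its end, in the units of the state.
- get_obs(): the state, without advancing time (a new reading comes with each control period).
- camera(name): name is "side" or "top" or "wrist"; returns a dict with "frame" (420x560x3 uint8, red, green, blue), "fx", "fy", "cx", "cy" (pixels), "extrinsics" (4x4, takes a point from world to camera coordinates). Camera axes: x right, y down, z forward; pixel columns grow to the right and rows downward; lengths in m; the calibration is good to about 2 mm. A picture is of the moment at which its call begins. There is no depth.
- hand_in(): hands the job in; it is judged then, once.
The state is a dict: "clock": time; "joint_pos": joint angles; "joint_velocities": joint speeds; "tau": joint torques, N m; "position": TCP position; "ee_rot": TCP orientation; "ft_force": force on the tool from outside, world axes, zero at the start; "torque": the same for the moment, N m; "grip_width": opening from 0.0 (shut) to 1.0 (fully open); "grasp_force": force on a finger pad.
Only numpy, scipy, OpenCV 4.12 (cv2) and the standard library are available. Lean on these libraries where they do the work, as an engineer would, in place of code of your own. Each camera call takes 0.05 s, during which the arm holds its last target. There are 200 camera calls.

## Working session

There is one attempt and no reset: what is moved stays moved. The work goes in short steps, Python scripts to look and compute and a shell command to move; the robot and the scene stay as the last step left them, time stands still between calls to the robot, and variables do not carry over. Pictures are saved under pics/ and viewed, at most 10 in all, crops included, and the job is handed in when it is done.

```bash
mkdir -p pics
python3 - <<'E'
from workcell import *
import cv2,numpy as np
for n in("top","side"):
    c=camera(n);cv2.imwrite(f"pics/{n}0.png",c["frame"][:,:,::-1]);print(n,c["fx"],c["fy"],c["cx"],c["cy"],np.round(c["extrinsics"],4).tolist())
o=get_obs();print(o)
E
```

```text
top 528.1999234238035 528.1999234238035 279.5437193458321 209.3326733685956 [[-0.0025, -0.9998, 0.0174, 0.1501], [-0.9813, -0.0008, -0.1926, 0.5848], [0.1926, -0.0175, -0.9811, 0.9319], [0.0, 0.0, 0.0, 1.0]]
side 440.95828547487463 440.95828547487463 281.24447798571305 211.40260481665567 [[-0.864, -0.5034, 0.007, 0.59], [-0.2713, 0.4539, -0.8488, 0.1453], [0.424, -0.7353, -0.5287, 0.87], [0.0, 0.0, 0.0, 1.0]]
{'clock': 0.1, 'joint_pos': array([-1.24059459,  0.33280169, -0.06471264,  1.4608382 ,  0.0216234 ,
        1.3499032 , -0.08848486]), 'joint_velocities': array([ 0.00076814, -0.0018725 ,  0.00026215, -0.00136822, -0.00012177,
       -0.00191345, -0.00209021]), 'tau': array([ 1.76604211e-03, -6.26750422e+01,  4.95271536e-02, -3.92432499e+01,
        1.64349633e-02,  7.03064259e-03,  1.71097798e-05]), 'position': array([0.21583442, 0.58616263, 0.20270905]), 'ee_rot': array([ 1.75462274e-01,  9.84485956e-01, -6.22793471e-04, -7.29374930e-05]), 'ft_force': array([0.0247708 , 0.32877114, 0.43717437]), 'torque': array([-0.01623457,  0.02552716,  0.02143296]), 'grasp_force': 0.0, 'grip_width': 0.9983416227683102}
```

View pics/top0.png

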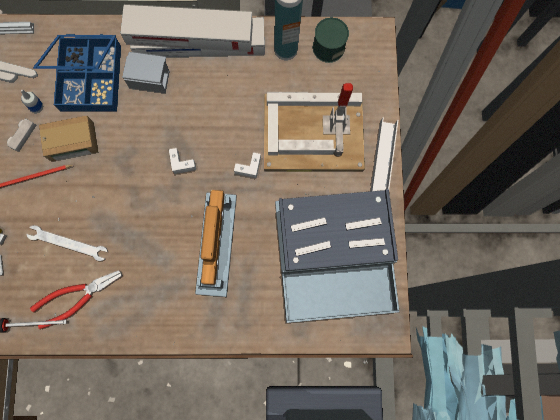

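View pics/side0.png

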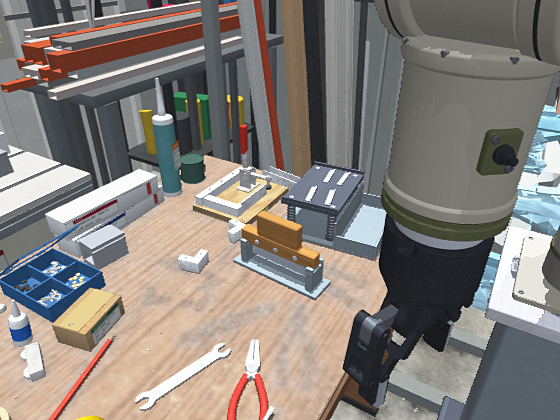

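The top view shows the scraper at about (212,240) lying along image rows. The bed spans columns 277–397 and rows 192–272 with its tray below, and holds four slivers. The keys are at (182,160) and (248,165). The side view confirms the scraper is upright.

```bash
cat > h.py <<'E'
from workcell import *
import cv2,numpy as np
def ray(c,u,v,z):
    E=np.array(c["extrinsics"]);R=E[:3,:3];t=E[:3,3]
    o=-R.T@t;d=R.T@np.array([(u-c["cx"])/c["fx"],(v-c["cy"])/c["fy"],1]);return o+d*(z-o[2])/d[2]
def proj(c,p):
    q=np.array(c["extrinsics"])@np.append(p,1);return c["fx"]*q[0]/q[2]+c["cx"],c["fy"]*q[1]/q[2]+c["cy"]
def comps(m,a=20):
    for k in cv2.findContours(m.astype(np.uint8),cv2.RETR_EXTERNAL,cv2.CHAIN_APPROX_NONE)[0]:
        if cv2.contourArea(k)>a: yield k
def rect(c,k,z):
    P=np.array([ray(c,*p[0],z)[:2]*1000 for p in k],np.float32);r=cv2.minAreaRect(P);return np.round(r[0],1),np.round(r[1],1),round(r[2],1),np.round(cv2.boxPoints(r)).tolist()
E
python3 - <<'E'
from h import *
c=camera("top");f=c["frame"].astype(int);h=cv2.cvtColor(c["frame"],cv2.COLOR_RGB2HSV).astype(int)
for p in[(240,212),(240,230),(240,330),(232,360),(300,340),(292,212),(225,310)]:print(p,f[p],h[p])
roi=np.zeros(f.shape[:2],bool);roi[180:300,190:242]=1
m=roi&(h[...,1]>170)&(h[...,0]<20)&(h[...,2]>120)
for z in(.08,.127):
  for k in comps(m):print("orange",z,rect(c,k,z))
m=roi&(h[...,0]>90)&(h[...,0]<115)
for k in comps(m):print("rest",rect(c,k,.006))
roi[:]=0;roi[185:275,270:402]=1
m=roi&(f.max(2)<110)&(h[...,0]>90)
m=cv2.morphologyEx(m.astype(np.uint8),cv2.MORPH_CLOSE,np.ones((5,5)))
for k in comps(m,1000):print("bed",rect(c,k,.09))
m=roi&(f.min(2)>170)
for k in comps(m,8):print("chip",rect(c,k,.095))
E
```

```text
(240, 212) [197 137  77] [ 15 155 197]
(240, 230) [165 181 187] [ 98  30 187]
(240, 330) [ 98 102 111] [111  30 111]
(232, 360) [ 95 102 109] [105  33 109]
(300, 340) [163 176 182] [ 99  27 182]
(292, 212) [158 173 179] [ 99  30 179]
(225, 310) [196 187 177] [ 16  25 196]
rest (array([527.6, 272.4]), array([ 59.4, 198.7]), 85.5, [[426.0, 251.0], [624.0, 235.0], [629.0, 294.0], [431.0, 310.0]])
rest (array([613.3, 291.5]), array([ 6.5, 28.6]), 85.8, [[599.0, 289.0], [627.0, 287.0], [628.0, 294.0], [599.0, 296.0]])
bed (array([534.1,  49.1]), array([161.3, 207.7]), 5.1, [[445.0, 145.0], [463.0, -62.0], [624.0, -47.0], [605.0, 160.0]])
chip (array([487.2, 122.5]), array([7.4, 7.5]), 44.7, [[482.0, 123.0], [487.0, 117.0], [492.0, 122.0], [487.0, 128.0]])
chip (array([500.4, -36.3]), array([7.1, 7.3]), 87.7, [[497.0, -40.0], [504.0, -40.0], [504.0, -33.0], [497.0, -33.0]])
chip (array([507.5,  92.1]), array([10.8, 63.1]), 14.0, [[495.0, 121.0], [510.0, 60.0], [520.0, 63.0], [505.0, 124.0]])
chip (array([517. ,  -3.9]), array([10.8, 62.8]), 5.2, [[509.0, 27.0], [514.0, -36.0], [525.0, -35.0], [520.0, 28.0]])
chip (array([551.8,   0.7]), array([10.7, 63.3]), 9.5, [[541.0, 31.0], [552.0, -31.0], [562.0, -30.0], [552.0, 33.0]])
chip (array([550.3,  99. ]), array([10.8, 62.7]), 13.4, [[538.0, 128.0], [552.0, 67.0], [563.0, 70.0], [548.0, 131.0]])
chip (array([581.5, 131.5]), array([7.2, 7.3]), 89.7, [[578.0, 128.0], [585.0, 128.0], [585.0, 135.0], [578.0, 135.0]])
chip (array([596.4, -27.5]), array([7.4, 7.3]), 0.1, [[593.0, -24.0], [593.0, -31.0], [600.0, -31.0], [600.0, -24.0]])
chip (array([617.7, -30.2]), array([ 9.3, 22.1]), 0.1, [[613.0, -19.0], [613.0, -41.0], [622.0, -41.0], [622.0, -19.0]])
```

Run:
```python
import cv2
a=cv2.imread("pics/top0.png")[180:330,185:405];cv2.imwrite("pics/crop0.png",cv2.resize(a,None,fx=3.6,fy=3.6,interpolation=cv2.INTER_CUBIC))
```

```text
(no output)
```

View pics/crop0.png

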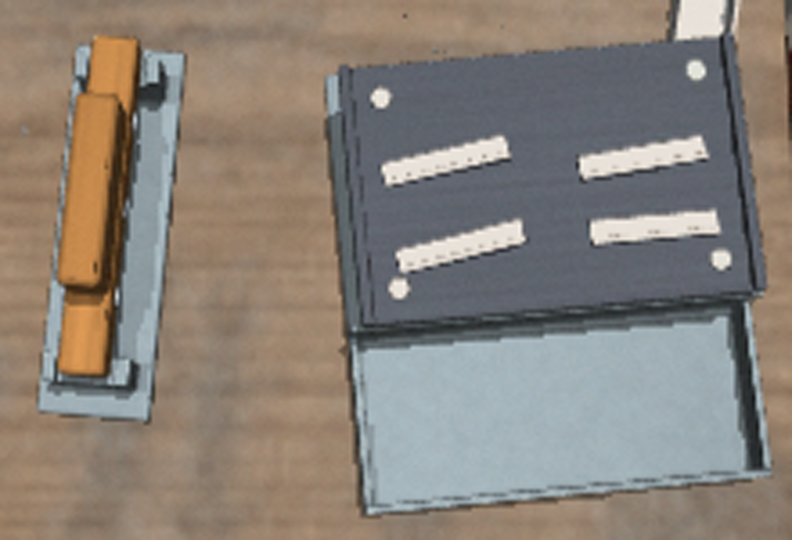

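The crop shows the bed with four round flush marks and four slivers, two left (columns 385–525) and two right (580–720). There is open bed behind them, above about row 135. The scraper sits between the posts, with the grip top centred near crop (92,190).

Run:
```python
from h import *
c=camera("top");h=cv2.cvtColor(c["frame"],cv2.COLOR_RGB2HSV).astype(int)
roi=np.zeros(h.shape[:2],bool);roi[180:300,195:235]=1
m=roi&(h[...,0]<20)&(h[...,1]>140)
for k in comps(m,200):
    x,y,w,hh=cv2.boundingRect(k);print("orange px",x,y,w,hh);print(rect(c,k,.08))
# grip top corners from crop (z .127), holder ends (z .08)
P=lambda u,v,z:np.round(ray(c,185+u/3.6-.4,180+v/3.6-.4,z)[:2]*1000,1)
for q in[(78,95),(122,95),(60,288),(105,288)]:print("grip",P(*q,.127))
for q in[(95,38),(138,38),(60,373),(105,375)]:print("hold",P(*q,.08))
cen=np.array([541.4,47.5]);a=np.radians(5.05);R=np.array([[np.cos(a),np.sin(a)],[-np.sin(a),np.cos(a)]])
s=np.array([[487.2,122.5],[500.4,-36.3],[581.5,131.5],[596.4,-27.5]])*1.0
print("spots",(s-cen)@R.T)
for b in [[[495.0, 121.0], [510.0, 60.0], [520.0, 63.0], [505.0, 124.0]],[[509.0, 27.0], [514.0, -36.0], [525.0, -35.0], [520.0, 28.0]],[[541.0, 31.0], [552.0, -31.0], [562.0, -30.0], [552.0, 33.0]],[[538.0, 128.0], [552.0, 67.0], [563.0, 70.0], [548.0, 131.0]]]:
    print("chip bed",np.round((np.array(b)-cen)@R.T).tolist())
print("bedcorners",[np.round((P(*q,.09)-cen)@R.T) for q in[(365,325),(760,295),(735,38),(345,66)]])
```

```text
orange px 201 190 23 94
(array([531.6, 273.4]), array([ 30.2, 170. ]), 85.3, [[446.0, 265.0], [615.0, 251.0], [618.0, 281.0], [448.0, 296.0]])
grip [576.7 277.6]
grip [576.7 256.6]
grip [483.9 283.9]
grip [483.9 262.7]
hold [615.8 275.5]
hold [615.8 253.7]
hold [446.8 288.9]
hold [445.8 266.8]
spots [[-47.38773075  79.47982747]
 [-48.21734817 -79.86568309]
 [ 47.33844675  80.14412929]
 [ 48.18462536 -79.55024751]]
chip bed [[-40.0, 77.0], [-30.0, 15.0], [-20.0, 17.0], [-30.0, 79.0]]
chip bed [[-34.0, -18.0], [-35.0, -81.0], [-24.0, -81.0], [-23.0, -18.0]]
chip bed [[-2.0, -16.0], [4.0, -79.0], [14.0, -79.0], [9.0, -15.0]]
chip bed [[4.0, 80.0], [12.0, 18.0], [23.0, 21.0], [14.0, 83.0]]
bedcorners [array([-64.,  98.]), array([-66., -98.]), array([  64., -103.]), array([66., 96.])]
```

```bash
python3 -m inch '[{"slide":[0.1,-0.1,0],"yaw":0.1},{"slide":[0.314,-0.315,0],"yaw":0.272},{"slide":[0.314,-0.315,0],"yaw":0.272},{"slide":[0.314,-0.315,0],"yaw":0.272},{"slide":[0.314,-0.315,0],"yaw":0.272},{"slide":[0.314,-0.315,0],"yaw":0.272},{"slide":[0.314,-0.315,0],"yaw":0.272},{"slide":[0.314,-0.315,0],"yaw":0.272},{"slide":[0.314,-0.315,0],"yaw":0.272},{"slide":[0.314,-0.315,0],"yaw":0.272},{"slide":[0.314,-0.315,0],"yaw":0.272},{"slide":[0.314,-0.315,0],"yaw":0.272},{"slide":[0.314,-0.315,0],"yaw":0.272},{"slide":[0.314,-0.315,0],"yaw":0.272}]' 0 60
python3 - <<'E'
from h import *
c=camera("wrist");cv2.imwrite("pics/w1.png",c["frame"][:,:,::-1]);o=get_obs();print(o["position"],o["ee_rot"])
h=cv2.cvtColor(c["frame"],cv2.COLOR_RGB2HSV).astype(int)
print([np.round(proj(c,p)) for p in [(.5303,.2705,.127),(.531,.271,.08)]])
m=(h[...,0]<20)&(h[...,1]>140)
for k in comps(m,500):print(cv2.boundingRect(k),rect(c,k,.08))
E
```

```text
clock: 1.37
position: [0.5294, 0.2722, 0.2032]
ee_rot: [0.04, 0.999, 0.0, -0.0]
ft_force: [-0.4, 0.0, -0.4]
grip_width: 1.001
grasp_force: 0.0
[0.52901721 0.27285113 0.20327413] [ 3.94324341e-02  9.99222143e-01  2.63272873e-04 -3.49853304e-04]
[array([276., 212.]), array([277., 200.])]
(266, 114, 25, 163) (array([532.5, 271.8]), array([ 24.2, 168.7]), 85.5, [[447.0, 266.0], [616.0, 253.0], [618.0, 277.0], [449.0, 290.0]])
(481, 57, 79, 46) (array([440.3, 502.2]), array([13.7, 73. ]), 22.2, [[420.0, 533.0], [448.0, 466.0], [460.0, 471.0], [433.0, 539.0]])
(474, 29, 84, 57) (array([413.1, 491.2]), array([14.7, 78. ]), 33.9, [[385.0, 520.0], [429.0, 455.0], [441.0, 463.0], [397.0, 528.0]])
```

View pics/w1.png

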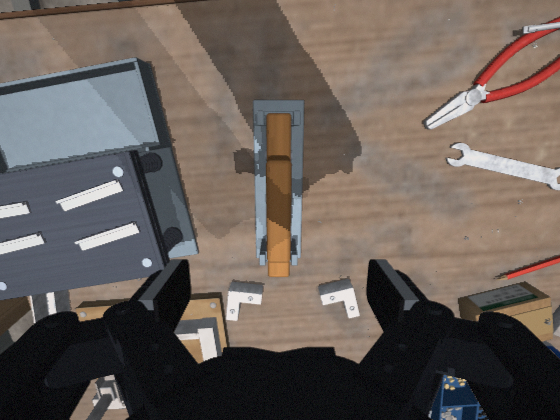

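The wrist view confirms the scraper is centred near (278,195) between the open fingers, with both keys clear of it. I'll descend and grip.

```bash
python3 -m inch '[{"slide":[0.002,-0.0015,-0.035],"yaw":0},{"slide":[0.002,-0.0015,-0.07],"yaw":0},{"slide":[0.002,-0.0015,-0.095],"yaw":0},{"slide":[0.002,-0.0015,-0.106],"yaw":0},{"slide":[0.002,-0.0015,-0.106],"yaw":0},{"slide":[0.002,-0.0015,-0.106],"yaw":0}]'
python3 -m inch '[{"slide":[0,0,0],"yaw":0},{"slide":[0,0,0],"yaw":0},{"slide":[0,0,0],"yaw":0},{"slide":[0,0,0],"yaw":0},{"slide":[0,0,0],"yaw":0},{"slide":[0,0,0],"yaw":0},{"slide":[0,0,0],"yaw":0},{"slide":[0,0,0],"yaw":0},{"slide":[0,0,0],"yaw":0},{"slide":[0,0,0],"yaw":0},{"slide":[0,0,0],"yaw":0},{"slide":[0,0,0],"yaw":0}]' 255 90
```

```text
clock: 1.92
position: [0.5318, 0.271, 0.0983]
ee_rot: [0.04, 0.999, 0.0, 0.0]
ft_force: [-0.4, -0.3, 0.8]
grip_width: 1.001
grasp_force: 0.0
clock: 2.92
position: [0.5323, 0.2706, 0.0984]
ee_rot: [0.04, 0.999, 0.001, 0.0]
ft_force: [-1.7, -0.3, 5.2]
grip_width: 0.179
grasp_force: 88.1
```

```bash
python3 -m inch '[{"slide":[0,0,0.015],"yaw":0},{"slide":[0,0,0.045],"yaw":0},{"slide":[0,0,0.08],"yaw":0},{"slide":[0,0,0.11],"yaw":0},{"slide":[0,0,0.11],"yaw":0},{"slide":[0,0,0.11],"yaw":0},{"slide":[0,0,0.11],"yaw":0}]'
python3 - <<'E'
from h import *
c=camera("side");cv2.imwrite("pics/s2.png",c["frame"][100:400,150:550,::-1]);o=get_obs();print(o["position"],o["ft_force"],o["torque"],o["ee_rot"])
E
```

```text
clock: 3.5
position: [0.5314, 0.2698, 0.2063]
ee_rot: [0.04, 0.999, -0.0, -0.001]
ft_force: [0.2, -0.3, -3.0]
grip_width: 0.182
grasp_force: 88.2
[0.53111286 0.26964043 0.20571537] [-0.06680022 -0.16488776 -2.64622707] [-0.04112316  0.01852205 -0.0294031 ] [ 4.03446593e-02  9.99184923e-01 -7.07181134e-04 -1.13891105e-03]
```

View pics/s2.png

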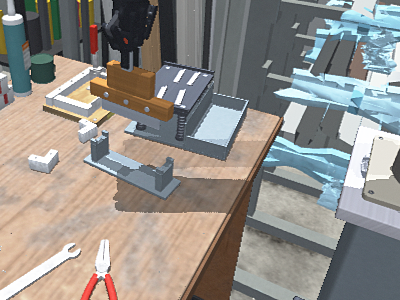

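The side view shows the scraper lifted level and clear of the empty rest, about (130,95), and the keys untouched. Next I'll swing it over the bed behind the left-hand slivers.

```bash
python3 -m inch '[{"slide":[0.005,-0.02,0],"yaw":-0.11},{"slide":[0.01,-0.04,0],"yaw":-0.23},{"slide":[0.015,-0.06,0],"yaw":-0.35},{"slide":[0.02,-0.08,0],"yaw":-0.47},{"slide":[0.025,-0.1,0],"yaw":-0.59},{"slide":[0.03,-0.12,0],"yaw":-0.71},{"slide":[0.035,-0.14,0],"yaw":-0.83},{"slide":[0.04,-0.16,0],"yaw":-0.95},{"slide":[0.045,-0.175,0],"yaw":-1.07},{"slide":[0.05,-0.185,0],"yaw":-1.19},{"slide":[0.05,-0.193,0],"yaw":-1.3},{"slide":[0.05,-0.197,0],"yaw":-1.38},{"slide":[0.05,-0.197,0],"yaw":-1.404},{"slide":[0.05,-0.197,-0.005],"yaw":-1.404},{"slide":[0.05,-0.197,-0.015],"yaw":-1.404},{"slide":[0.05,-0.197,-0.025],"yaw":-1.404},{"slide":[0.05,-0.197,-0.025],"yaw":-1.404},{"slide":[0.05,-0.197,-0.025],"yaw":-1.404}]'
python3 - <<'E'
from h import *
o=get_obs();print(o["position"],o["ft_force"],o["torque"],o["ee_rot"]);q=o["ee_rot"];print(2*np.degrees(np.arctan2(q[1],q[0]))-90)
c=camera("top");cv2.imwrite("pics/t3.png",cv2.resize(c["frame"][170:320,260:420,::-1],None,fx=3,fy=3))
c=camera("side");cv2.imwrite("pics/s3.png",cv2.resize(c["frame"][130:280,230:430,::-1],None,fx=3.5,fy=3.5))
E
```

```text
clock: 5.05
position: [0.5812, 0.0732, 0.1812]
ee_rot: [0.676, 0.737, -0.001, -0.001]
ft_force: [0.2, 0.6, -1.8]
grip_width: 0.177
grasp_force: 88.6
[0.58120281 0.07324208 0.18115826] [ 0.17804951  0.63732871 -1.81650783] [-0.03205103  0.001648   -0.01742827] [ 6.75568369e-01  7.37296587e-01 -8.96420277e-04 -5.64735209e-04]
5.003335327003853
```

View pics/s3.png

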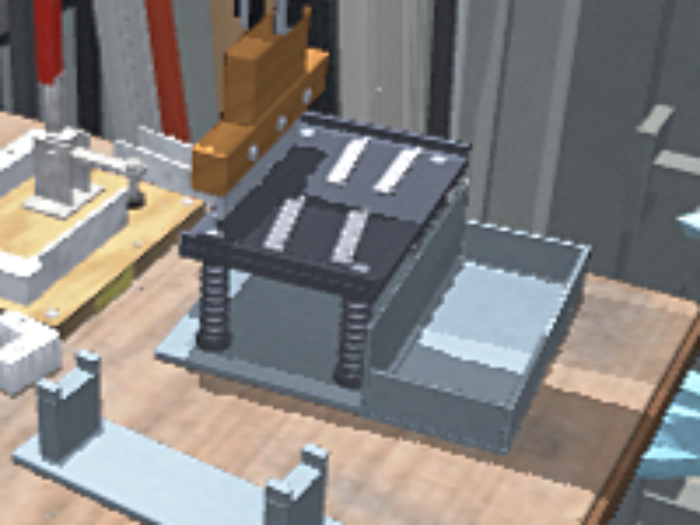

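The scraper hangs over the rear of the bed, behind all four slivers. Now I'll feel for contact.

```bash
python3 -m inch '[{"slide":[0,0,-0.004],"yaw":0},{"slide":[0,0,-0.008],"yaw":0},{"slide":[0,0,-0.01],"yaw":0},{"slide":[0,0,-0.01],"yaw":0},{"slide":[0,0,-0.01],"yaw":0}]'
python3 -m inch '[{"slide":[0,0,-0.002],"yaw":0},{"slide":[0,0,-0.0035],"yaw":0},{"slide":[0,0,-0.0035],"yaw":0},{"slide":[0,0,-0.0035],"yaw":0}]'
```

```text
clock: 5.57
position: [0.5819, 0.073, 0.1723]
ee_rot: [0.676, 0.737, -0.0, -0.0]
ft_force: [0.3, -0.0, -3.4]
grip_width: 0.174
grasp_force: 88.6
clock: 5.9
position: [0.5819, 0.073, 0.1689]
ee_rot: [0.676, 0.737, -0.0, 0.0]
ft_force: [-0.3, 0.5, -1.9]
grip_width: 0.183
grasp_force: 88.6
```

```bash
python3 -m inch '[{"slide":[0,0,-0.002],"yaw":0},{"slide":[0,0,-0.003],"yaw":0},{"slide":[0,0,-0.003],"yaw":0},{"slide":[0,0,-0.003],"yaw":0}]'
python3 -m inch '[{"slide":[0,0,-0.002],"yaw":0},{"slide":[0,0,-0.003],"yaw":0},{"slide":[0,0,-0.003],"yaw":0},{"slide":[0,0,-0.003],"yaw":0}]' | grep -E "pos|ft"
```

```text
clock: 6.23
position: [0.5822, 0.0731, 0.1663]
ee_rot: [0.676, 0.737, 0.0, 0.0]
ft_force: [-0.5, -0.8, 0.3]
grip_width: 0.178
grasp_force: 90.3
position: [0.5826, 0.0731, 0.1638]
ft_force: [-0.8, 0.4, 6.7]
```

```bash
python3 -m inch '[{"slide":[-0.003,-0.0003,0.0002],"yaw":0},{"slide":[-0.008,-0.0007,0.0003],"yaw":0},{"slide":[-0.013,-0.0011,0.0003],"yaw":0},{"slide":[-0.018,-0.0016,0.0003],"yaw":0},{"slide":[-0.023,-0.002,0.0003],"yaw":0},{"slide":[-0.028,-0.0025,0.0003],"yaw":0},{"slide":[-0.033,-0.0029,0.0003],"yaw":0}]' | grep -E "clo|pos|ft"
python3 -m inch '[{"slide":[-0.005,-0.0004,0],"yaw":0},{"slide":[-0.01,-0.0009,0],"yaw":0},{"slide":[-0.015,-0.0013,0],"yaw":0},{"slide":[-0.02,-0.0018,0],"yaw":0},{"slide":[-0.025,-0.0022,0],"yaw":0}]' | grep -E "clo|pos|ft"
```

```text
clock: 7.15
position: [0.5483, 0.07, 0.1631]
ft_force: [0.4, 1.0, -0.6]
clock: 7.57
position: [0.5234, 0.0679, 0.1633]
ft_force: [-0.1, -0.1, 0.7]
```

```bash
python3 -m inch '[{"slide":[0,0,-0.0005],"yaw":0},{"slide":[0,0,-0.001],"yaw":0}]'
python3 - <<'E'
from h import *
o=get_obs();print(o["ft_force"],o["torque"])
c=camera("side");cv2.imwrite("pics/s4.png",cv2.resize(c["frame"][110:290,230:430,::-1],None,fx=3.3,fy=3.3))
E
```

```text
clock: 7.73
position: [0.5239, 0.068, 0.1624]
ee_rot: [0.676, 0.737, 0.0, 0.0]
ft_force: [0.5, -0.7, 1.0]
grip_width: -0.002
grasp_force: 0.0
[ 0.48563167 -0.65510024  1.00771237] [0.00082011 0.0064608  0.0431181 ]
```

View pics/s4.png

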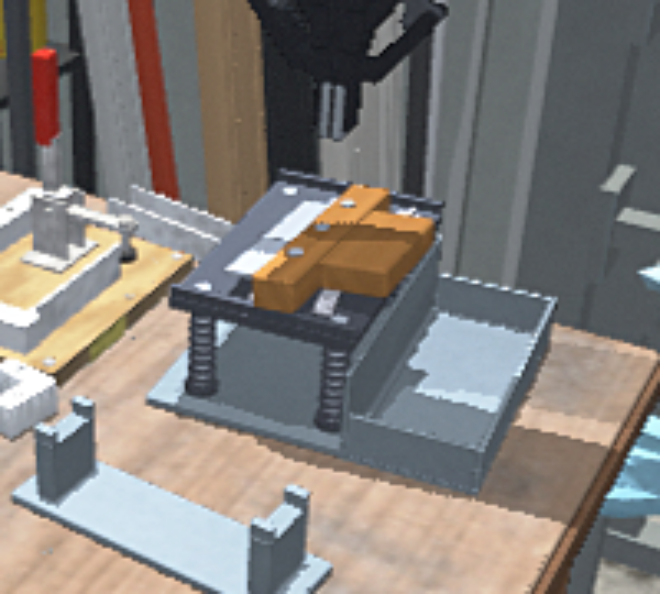

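The side view shows the scraper slipped out of the fingers. It is lying on its flank on the bed with the grip towards the tray (about (370,260)) and the blade to the rear (about (275,240)), and the fingers are shut and empty. I'll rise, open, and measure how it lies.

```bash
python3 -m inch '[{"slide":[0,0,0.03],"yaw":0},{"slide":[0,0,0.07],"yaw":0},{"slide":[0,0,0.1],"yaw":0},{"slide":[0,0,0.1],"yaw":0},{"slide":[0,0,0.1],"yaw":0},{"slide":[0,0,0.1],"yaw":0}]' 0
python3 - <<'E'
from h import *
c=camera("wrist");np.save("w5.npy",c,allow_pickle=True);cv2.imwrite("pics/w5.png",c["frame"][:,:,::-1])
h=cv2.cvtColor(c["frame"],cv2.COLOR_RGB2HSV).astype(int)
print([np.round(proj(c,p)) for p in [(.5414,.0475,.09)]])
m=(h[...,0]<20)&(h[...,1]>140)
for k in comps(m,1500):
    print(cv2.boundingRect(k),rect(c,k,.112));P=cv2.approxPolyDP(k,4,True)
    for p in P[:,0]:print(p,np.round(ray(c,*p,.112)[:2]*1000))
E
```

```text
clock: 8.28
position: [0.5238, 0.068, 0.2616]
ee_rot: [0.676, 0.737, -0.0, -0.0]
ft_force: [0.3, 0.4, -1.4]
grip_width: 0.846
grasp_force: 0.0
[array([291., 207.])]
(225, 115, 76, 153) (array([503.5,  62.7]), array([ 76.9, 171.3]), 1.4, [[463.0, 147.0], [467.0, -24.0], [544.0, -22.0], [540.0, 149.0]])
[275 115] [514. 149.]
[269 154] [511. 109.]
[226 153] [465. 106.]
[225 233] [467.  16.]
[265 235] [513.  17.]
[266 266] [517. -21.]
[287 267] [542. -21.]
[300 119] [540. 147.]
```

View pics/w5.png

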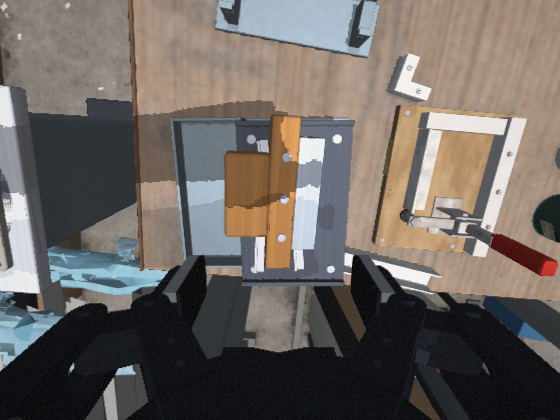

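The wrist view shows the scraper lying flat. Its holder is at columns 266–300 and its grip at 225–269, overhanging the front edge, with the blade at 296–325. Slivers peek out at (262,145) and (262,250). The span across grip top and holder underside is 77 mm, so I can pinch that, carry it to the rest, and tip it upright over the rest's lip.

```bash
python3 -m inch '[{"slide":[-0.02,-0.006,-0.02],"yaw":-0.065},{"slide":[-0.02,-0.006,-0.05],"yaw":-0.065},{"slide":[-0.02,-0.006,-0.08],"yaw":-0.065},{"slide":[-0.02,-0.006,-0.11],"yaw":-0.065},{"slide":[-0.02,-0.006,-0.11],"yaw":-0.065},{"slide":[-0.02,-0.006,-0.11],"yaw":-0.065}]' 0 20
python3 - <<'E'
from h import *
c=camera("wrist");cv2.imwrite("pics/w6.png",c["frame"][150:400,100:500,::-1]);print(get_obs()["position"],get_obs()["ft_force"])
h=cv2.cvtColor(c["frame"],cv2.COLOR_RGB2HSV).astype(int)
m=(h[...,0]<20)&(h[...,1]>140)
for k in comps(m,1500):
    print(cv2.boundingRect(k),rect(c,k,.112))
E
```

```text
clock: 8.83
position: [0.5026, 0.0615, 0.151]
ee_rot: [0.7, 0.714, -0.002, -0.001]
ft_force: [0.7, -0.2, 1.3]
grip_width: 0.997
grasp_force: 0.0
[0.50390906 0.06181656 0.15268757] [-0.67479329 -0.56035678  0.82523972]
(224, 99, 116, 225) (array([503.2,  62.4]), array([ 78.6, 172.5]), 1.0, [[462.0, 148.0], [465.0, -25.0], [544.0, -23.0], [541.0, 149.0]])
```

View pics/w6.png

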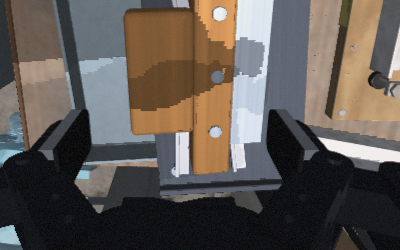

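The close view shows the scraper centred between the open fingers, with the sliver ends at crop (180,150) and (238,155) clear of where the tips will go. I'll descend by feel.

```bash
python3 -m inch '[{"slide":[0,0.0005,-0.01],"yaw":0},{"slide":[0,0.0005,-0.02],"yaw":0},{"slide":[0,0.0005,-0.03],"yaw":0},{"slide":[0,0.0005,-0.033],"yaw":0},{"slide":[0,0.0005,-0.033],"yaw":0},{"slide":[0,0.0005,-0.033],"yaw":0}]'|grep -E "pos|ft"
python3 -m inch '[{"slide":[0,0,-0.001],"yaw":0},{"slide":[0,0,-0.002],"yaw":0},{"slide":[0,0,-0.003],"yaw":0},{"slide":[0,0,-0.003],"yaw":0},{"slide":[0,0,-0.003],"yaw":0}]'|grep -E "pos|ft"
python3 -m inch '[{"slide":[0,0,-0.001],"yaw":0},{"slide":[0,0,-0.002],"yaw":0},{"slide":[0,0,-0.003],"yaw":0},{"slide":[0,0,-0.003],"yaw":0},{"slide":[0,0,-0.003],"yaw":0}]'|grep -E "clo|pos|ft"
```

```text
position: [0.5039, 0.0624, 0.1192]
ft_force: [0.2, 0.6, -0.2]
position: [0.504, 0.0624, 0.1163]
ft_force: [0.0, 0.6, 0.9]
clock: 10.22
position: [0.5039, 0.0624, 0.1132]
ft_force: [1.0, -0.3, -0.3]
```

```bash
python3 -m inch '[{"slide":[0,0,-0.001],"yaw":0},{"slide":[0,0,-0.002],"yaw":0},{"slide":[0,0,-0.003],"yaw":0},{"slide":[0,0,-0.003],"yaw":0},{"slide":[0,0,-0.003],"yaw":0}]'|grep -E "clo|pos|ft"
python3 -m inch '[{"slide":[0,0,-0.001],"yaw":0},{"slide":[0,0,-0.002],"yaw":0},{"slide":[0,0,-0.003],"yaw":0},{"slide":[0,0,-0.003],"yaw":0},{"slide":[0,0,-0.003],"yaw":0}]'|grep -E "clo|pos|ft"
```

```text
clock: 10.63
position: [0.5039, 0.0624, 0.1101]
ft_force: [-0.3, 0.2, -0.0]
clock: 11.05
position: [0.5039, 0.0624, 0.1071]
ft_force: [0.6, -0.8, -0.6]
```

```bash
python3 -m inch '[{"slide":[0,0,-0.001],"yaw":0},{"slide":[0,0,-0.002],"yaw":0},{"slide":[0,0,-0.002],"yaw":0},{"slide":[0,0,-0.002],"yaw":0}]'|grep -E "clo|pos|ft"
python3 -m inch '[{"slide":[0,0,0],"yaw":0},{"slide":[0,0,0],"yaw":0},{"slide":[0,0,0],"yaw":0},{"slide":[0,0,0],"yaw":0},{"slide":[0,0,0],"yaw":0}]' 255 60
```

```text
clock: 11.38
position: [0.5039, 0.0624, 0.1051]
ft_force: [0.9, -0.1, -0.4]
clock: 11.8
position: [0.504, 0.0624, 0.1053]
ee_rot: [0.7, 0.714, 0.0, 0.0]
ft_force: [0.4, 0.0, 0.2]
grip_width: 0.297
grasp_force: 0.0
```

Run:
```python
from h import *
o=get_obs();print(o["grip_width"],o["grasp_force"],o["ft_force"])
for n in("wrist","side"):
    c=camera(n);h=cv2.cvtColor(c["frame"],cv2.COLOR_RGB2HSV).astype(int)
    m=(h[...,0]<20)&(h[...,1]>140)
    if n=="wrist":
        a=c["frame"]
        for k in comps(m,700):print(n,cv2.boundingRect(k),rect(c,k,.112))
    else:b=cv2.resize(c["frame"][130:270,230:430],(560,392))
cv2.imwrite("pics/c7.png",np.vstack([cv2.resize(a[60:400,40:520],(560,397)),b])[:,:,::-1][:, :][::1][:789] if 0 else np.hstack([cv2.resize(a[60:400],(400,243)),cv2.resize(b,(400,280))[:243]])[:,:,::-1])
```

```text
0.29656679834132854 0.0 [0.40684187 0.0088663  0.18430708]
wrist (205, 92, 149, 257) (array([502.6,  70.4]), array([ 79.7, 157.4]), 0.9, [[461.0, 148.0], [464.0, -9.0], [544.0, -8.0], [541.0, 150.0]])
```

View pics/c7.png

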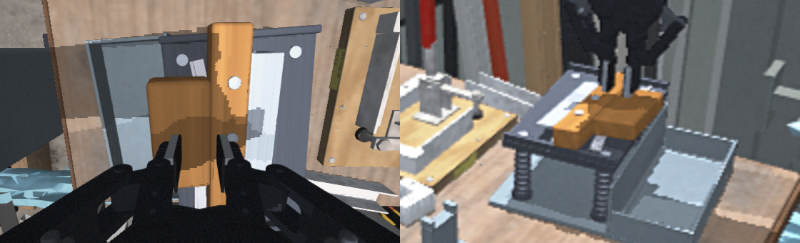

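The combined picture shows the fingers part-closed above the flat scraper, over the grip and holder junction at about (200,160) left and (625,90) right. The tips therefore stand higher than I assumed. I'll feel for the real tip height on the scraper's flank.

```bash
python3 -c "
import workcell as w;print([n for n in dir(w) if n[0]!='_']);print(getattr(w,'tip_reach',None))"
python3 -m inch '[{"slide":[0,0,-0.001],"yaw":0},{"slide":[0,0,-0.002],"yaw":0},{"slide":[0,0,-0.003],"yaw":0},{"slide":[0,0,-0.003],"yaw":0}]' 180 20
```

```text
['MotionError', 'camera', 'get_obs', 'hand_in', 'tip_reach']
0.011
clock: 12.23
position: [0.5038, 0.0624, 0.1019]
ee_rot: [0.7, 0.714, -0.0, -0.0]
ft_force: [-0.5, -0.9, -0.1]
grip_width: 0.293
grasp_force: 0.0
```

```bash
python3 -m inch '[{"slide":[0,0,-0.001],"yaw":0},{"slide":[0,0,-0.002],"yaw":0},{"slide":[0,0,-0.003],"yaw":0},{"slide":[0,0,-0.003],"yaw":0}]' |grep -E "pos|ft|wid"
python3 - <<'E'
from h import *
from scipy.spatial.transform import Rotation as Ro
c=camera("wrist");o=get_obs();T=np.array(o["position"]);R=Ro.from_quat(o["ee_rot"]).as_matrix();E=np.array(c["extrinsics"])
print("cam in tool",R.T@(-E[:3,:3].T@E[:3,3]-T));print("cam axis in tool",R.T@E[:3,:3].T)
for z in(-.02,-.01,0,.011):print(z,[np.round(proj(c,T+R@np.array([x,s*.0125,z]))).tolist() for s in(-1,1) for x in (-.011,.011)])
g=c["frame"].min(2); print([ (r,''.join('#' if v<60 else '.' for v in c["frame"].max(2)[r,200:380:4])) for r in range(150,360,10)])
E
```

```text
position: [0.5038, 0.0624, 0.099]
ft_force: [-0.4, 0.5, -0.7]
grip_width: 0.295
cam in tool [ 0.06892364 -0.00023022 -0.17055515]
cam axis in tool [[ 2.13790783e-04 -9.62225289e-01 -2.72254380e-01]
 [ 9.99999551e-01 -4.56307909e-05  9.46533122e-04]
 [-9.23201290e-04 -2.72254460e-01  9.62224847e-01]]
-0.02 [[256.0, 276.0], [255.0, 239.0], [301.0, 276.0], [302.0, 239.0]]
-0.01 [[257.0, 268.0], [257.0, 233.0], [299.0, 268.0], [300.0, 233.0]]
0 [[258.0, 260.0], [258.0, 227.0], [298.0, 260.0], [299.0, 227.0]]
0.011 [[259.0, 253.0], [259.0, 221.0], [297.0, 253.0], [298.0, 221.0]]
[(150, '.............................................'), (160, '.............................................'), (170, '.............................................'), (180, '.............................................'), (190, '.............................................'), (200, '.............................................'), (210, '.............................................'), (220, '.............................................'), (230, '.............................................'), (240, '.............................................'), (250, '.............#............#..................'), (260, '.......###..##............##...##............'), (270, '......###...##............##...###...........'), (280, '.....###...###............###...###..........'), (290, '..########.###............###.########.......'), (300, '##############.............##################'), (310, '#############..............##################'), (320, '#############..............##################'), (330, '###########..................################'), (340, '###########..................################'), (350, '#################......######################')]
```

```bash
for i in 1 2; do python3 -m inch '[{"slide":[0,0,-0.002],"yaw":0},{"slide":[0,0,-0.004],"yaw":0},{"slide":[0,0,-0.004],"yaw":0}]' |grep -E "pos|ft"; done
python3 -m inch '[{"slide":[0,0,-0.001],"yaw":0},{"slide":[0,0,-0.002],"yaw":0},{"slide":[0,0,-0.002],"yaw":0}]' |grep -E "clo|pos|ft"
```

```text
position: [0.5037, 0.0624, 0.0948]
ft_force: [-0.6, 0.1, 1.0]
position: [0.5039, 0.0625, 0.0911]
ft_force: [-1.2, -1.2, 3.1]
clock: 13.37
position: [0.504, 0.0625, 0.0895]
ft_force: [-3.4, 0.5, 6.7]
```

The tips actually touch at TCP z≈0.092, so at this opening they stand about 21 mm behind the TCP. That means the first grip only held the top few millimetres of wood. I'll raise, open and re-measure.

```bash
python3 -m inch '[{"slide":[0,0,0.02],"yaw":0},{"slide":[0,0,0.04],"yaw":0},{"slide":[0,0,0.04],"yaw":0},{"slide":[0,0,0.04],"yaw":0},{"slide":[0,0,0.04],"yaw":0}]' 0 20 |grep -E "clo|pos|wid"
python3 - <<'E'
from h import *
c=camera("wrist");h=cv2.cvtColor(c["frame"],cv2.COLOR_RGB2HSV).astype(int)
m=(h[...,0]<20)&(h[...,1]>140)
for k in comps(m,1500):
    print(cv2.boundingRect(k),rect(c,k,.114));P=cv2.approxPolyDP(k,4,True)
    for p in P[:,0]:print(p,np.round(ray(c,*p,.114)[:2]*1000))
E
```

```text
clock: 13.78
position: [0.5037, 0.0624, 0.1287]
grip_width: 0.978
(215, 97, 130, 248) (array([503.2,  62.7]), array([ 78.4, 171.6]), 1.2, [[462.0, 148.0], [466.0, -24.0], [544.0, -22.0], [541.0, 149.0]])
[341  97] [538. 149.]
[298  97] [513. 149.]
[290 102] [509. 146.]
[294 117] [511. 137.]
[289 164] [509. 110.]
[226 164] [470. 109.]
[215 174] [463. 102.]
[225 297] [467.  16.]
[229 302] [470.  12.]
[290 298] [513.  16.]
[296 344] [519. -23.]
[330 339] [543. -18.]
```

```bash
python3 -m inch '[{"slide":[0,0,-0.015],"yaw":0},{"slide":[0,0,-0.03],"yaw":0},{"slide":[0,0,-0.04],"yaw":0},{"slide":[0,0,-0.045],"yaw":0},{"slide":[0,0,-0.047],"yaw":0},{"slide":[0,0,-0.047],"yaw":0},{"slide":[0,0,-0.047],"yaw":0}]' |grep -E "clo|pos|ft|wid"
python3 -m inch '[{"slide":[0,0,-0.001],"yaw":0},{"slide":[0,0,-0.002],"yaw":0},{"slide":[0,0,-0.003],"yaw":0},{"slide":[0,0,-0.003],"yaw":0}]'|grep -E "pos|ft"
```

```text
clock: 14.42
position: [0.5042, 0.0624, 0.0826]
ft_force: [-0.2, -0.8, 0.1]
grip_width: 1.003
position: [0.504, 0.0625, 0.0792]
ft_force: [-0.3, 0.2, 0.4]
```

```bash
python3 -m inch '[{"slide":[0,0,-0.001],"yaw":0},{"slide":[0,0,-0.002],"yaw":0},{"slide":[0,0,-0.002],"yaw":0}]'|grep -E "pos|ft"
python3 -m inch '[{"slide":[0,0,-0.001],"yaw":0},{"slide":[0,0,-0.002],"yaw":0},{"slide":[0,0,-0.002],"yaw":0}]'|grep -E "pos|ft"
python3 -m inch '[{"slide":[0,0,-0.001],"yaw":0},{"slide":[0,0,-0.002],"yaw":0},{"slide":[0,0,-0.002],"yaw":0}]'|grep -E "clo|pos|ft"
```

```text
position: [0.5038, 0.0624, 0.077]
ft_force: [-0.8, -0.1, 0.2]
position: [0.5038, 0.0624, 0.075]
ft_force: [0.6, -0.4, 0.7]
clock: 15.5
position: [0.5038, 0.0624, 0.073]
ft_force: [-0.4, 0.1, 0.3]
```

```bash
python3 -m inch '[{"slide":[0,0,0],"yaw":0},{"slide":[0,0,0],"yaw":0},{"slide":[0,0,0],"yaw":0}]' 60 20|grep -E "clo|ft|wid|gra"
```

```text
clock: 15.75
ft_force: [0.2, -0.1, 0.9]
grip_width: 0.892
grasp_force: 26.7
```

```bash
python3 -m inch '[{"slide":[0,0,0],"yaw":0},{"slide":[0,0,0],"yaw":0},{"slide":[0,0,0],"yaw":0},{"slide":[0,0,0.003],"yaw":0},{"slide":[0,0,0.008],"yaw":0},{"slide":[0,0,0.013],"yaw":0},{"slide":[0,0,0.02],"yaw":0},{"slide":[0,0,0.025],"yaw":0},{"slide":[0,0,0.025],"yaw":0}]' 255 60
python3 - <<'E'
from h import *
c=camera("wrist");h=cv2.cvtColor(c["frame"],cv2.COLOR_RGB2HSV).astype(int)
m=(h[...,0]<20)&(h[...,1]>140)
for k in comps(m,1500):
    print(cv2.boundingRect(k),rect(c,k,.139))
c=camera("side");np.save("s8.npy",c["frame"])
E
```

```text
clock: 16.5
position: [0.5047, 0.0626, 0.0996]
ee_rot: [0.7, 0.714, 0.001, 0.0]
ft_force: [0.5, -0.3, -3.1]
grip_width: 0.877
grasp_force: 70.6
(188, 83, 186, 277) (array([503.,  81.]), array([ 80. , 136.5]), 0.8, [[462.0, 149.0], [464.0, 12.0], [544.0, 13.0], [542.0, 150.0]])
```

```bash
python3 -m inch '[{"slide":[0,0,0.015],"yaw":0},{"slide":[0,0.01,0.03],"yaw":0.06},{"slide":[0.002,0.025,0.04],"yaw":0.16},{"slide":[0.004,0.04,0.04],"yaw":0.26},{"slide":[0.006,0.055,0.04],"yaw":0.36},{"slide":[0.008,0.07,0.04],"yaw":0.46},{"slide":[0.01,0.085,0.04],"yaw":0.56},{"slide":[0.012,0.1,0.04],"yaw":0.66},{"slide":[0.014,0.115,0.04],"yaw":0.76},{"slide":[0.016,0.13,0.04],"yaw":0.86},{"slide":[0.018,0.145,0.04],"yaw":0.96},{"slide":[0.02,0.16,0.04],"yaw":1.06},{"slide":[0.022,0.17,0.04],"yaw":1.16},{"slide":[0.022,0.1815,0.04],"yaw":1.26},{"slide":[0.022,0.1815,0.04],"yaw":1.36},{"slide":[0.022,0.1815,0.04],"yaw":1.44},{"slide":[0.022,0.1815,0.04],"yaw":1.471},{"slide":[0.022,0.1815,0.04],"yaw":1.471},{"slide":[0.022,0.1815,0.04],"yaw":1.471}]'
python3 - <<'E'
from h import *
q=get_obs()["ee_rot"];print(2*np.degrees(np.arctan2(q[1],q[0]))-90)
c=camera("top");f=c["frame"];h=cv2.cvtColor(f,cv2.COLOR_RGB2HSV).astype(int)
roi=np.zeros(h.shape[:2],bool);roi[170:310,180:280]=1
m=roi&(h[...,0]>90)&(h[...,0]<115)&(h[...,2]>90)
for k in comps(m,60):print("rest",rect(c,k,.006))
m=roi&(h[...,0]<20)&(h[...,1]>140)
for k in comps(m,100):print("or",rect(c,k,.178))
c=camera("wrist");h=cv2.cvtColor(c["frame"],cv2.COLOR_RGB2HSV).astype(int)
m=(h[...,0]<20)&(h[...,1]>140)
for k in comps(m,1500):
    print(cv2.boundingRect(k),rect(c,k,.178))
E
```

```text
clock: 18.18
position: [0.5258, 0.2438, 0.1378]
ee_rot: [0.04, 0.999, -0.0, -0.0]
ft_force: [-1.4, 0.4, -1.6]
grip_width: 0.88
grasp_force: 71.6
85.4011710146062
(188, 82, 185, 277) (array([506.7, 244.1]), array([ 79.4, 135.6]), 85.4, [[436.0, 210.0], [571.0, 199.0], [577.0, 278.0], [442.0, 289.0]])
```

```bash
python3 -m inch '[{"slide":[0.001,0,-0.03],"yaw":0},{"slide":[0.001,0,-0.06],"yaw":0},{"slide":[0.001,0,-0.08],"yaw":0},{"slide":[0.001,0,-0.088],"yaw":0},{"slide":[0.001,0,-0.088],"yaw":0},{"slide":[0.001,0,-0.088],"yaw":0}]'|grep -E "clo|pos|ft|wid"
python3 -m inch '[{"slide":[0,0,-0.001],"yaw":0},{"slide":[0,0,-0.003],"yaw":0},{"slide":[0,0,-0.003],"yaw":0},{"slide":[0,0,-0.003],"yaw":0}]'|grep -E "clo|pos|ft|wid"
```

```text
clock: 18.78
position: [0.5274, 0.2441, 0.051]
ft_force: [-0.2, -0.3, -2.4]
grip_width: 0.877
clock: 19.12
position: [0.5272, 0.2441, 0.0479]
ft_force: [0.1, 0.1, -2.8]
grip_width: 0.879
```

```bash
python3 -m inch '[{"slide":[0,0,-0.001],"yaw":0},{"slide":[0,0,-0.002],"yaw":0},{"slide":[0,0,-0.002],"yaw":0},{"slide":[0,0,-0.002],"yaw":0}]'|grep -E "clo|pos|ft|wid"
python3 -m inch '[{"slide":[0,0,-0.001],"yaw":0},{"slide":[0,0,-0.002],"yaw":0},{"slide":[0,0,-0.002],"yaw":0},{"slide":[0,0,-0.002],"yaw":0}]'|grep -E "clo|pos|ft|wid"
```

```text
clock: 19.45
position: [0.5269, 0.2439, 0.0452]
ft_force: [0.3, -0.1, -2.0]
grip_width: 0.878
clock: 19.78
position: [0.5269, 0.2439, 0.0431]
ft_force: [-0.4, -0.7, -1.9]
grip_width: 0.883
```

```bash
python3 -m inch '[{"slide":[0,0,-0.001],"yaw":0},{"slide":[0,0,-0.002],"yaw":0},{"slide":[0,0,-0.002],"yaw":0},{"slide":[0,0,-0.002],"yaw":0}]'|grep -E "clo|pos|ft|wid"
```

```text
clock: 20.12
position: [0.527, 0.244, 0.0413]
ft_force: [-0.4, 1.0, -1.6]
grip_width: 0.875
```

```bash
python3 -m inch '[{"slide":[0,0,-0.001],"yaw":0},{"slide":[0,0,-0.002],"yaw":0},{"slide":[0,0,-0.002],"yaw":0},{"slide":[0,0,-0.002],"yaw":0}]'|grep -E "clo|pos|ft|wid"
python3 - <<'E'
from h import *
T=[.527,.244]
n=np.array([.080,.997]);a=np.array([.997,-.080])
c=camera("side");f=c["frame"];h=cv2.cvtColor(f,cv2.COLOR_RGB2HSV).astype(int)
roi=np.zeros(h.shape[:2],bool);roi[180:300,220:340]=1
m=roi&(h[...,0]<20)&(h[...,1]>140)
for k in comps(m,100):print("or",cv2.boundingRect(k),cv2.approxPolyDP(k,2.5,True)[:,0].tolist())
r=np.array([.5275,.2723])
# predicted lying box corners if bottom z .056 ; underside offset +10
for zb in(.056,):
  for off,z in((10,zb),(10,zb+.024),(-20,zb+.024)):
    print(off,z,[np.round(proj(c,np.append(r+a*s*.086+n*off/1000,z))).tolist() for s in(-1,1)])
  print("griptop",[np.round(proj(c,np.append(r+a*s*.047+n*-.067,zb+.023))).tolist() for s in(-1,1)])
for s in(-1,1):
  print("lips +y,-y tops",[np.round(proj(c,np.append(r+a*s*.078+n*o,.06))).tolist() for o in(.0185,-.0185)])
E
```

```text
clock: 20.45
position: [0.527, 0.2441, 0.0395]
ft_force: [-1.0, -0.5, 1.8]
grip_width: 0.882
or (244, 222, 27, 20) [[244, 228], [245, 236], [252, 234], [270, 241], [270, 232], [258, 231], [261, 225], [252, 222]]
or (281, 219, 43, 46) [[286, 220], [281, 246], [306, 255], [305, 261], [316, 264], [323, 249], [311, 243], [317, 236], [317, 229]]
10 0.056 [[315.0, 270.0], [243.0, 239.0]]
10 0.08 [[316.0, 260.0], [242.0, 229.0]]
-20 0.08 [[324.0, 252.0], [251.0, 223.0]]
griptop [[319.0, 234.0], [280.0, 219.0]]
lips +y,-y tops [[309.0, 269.0], [319.0, 259.0]]
lips +y,-y tops [[243.0, 241.0], [254.0, 232.0]]
```

```bash
python3 -m inch '[{"slide":[0,0,0.0005],"yaw":0},{"slide":[0,0,0.0005],"yaw":0},{"slide":[0,0,0.0005],"yaw":0},{"slide":[0,0,0.0005],"yaw":0},{"slide":[0,0,0.0005],"yaw":0},{"slide":[0,0,0.0005],"yaw":0}]' 0 20|grep -E "clo|pos|ft|wid"
cat > m.py <<'E'
from h import *
r=np.array([.5275,.2723]);n=np.array([.080,.997]);a=np.array([.997,-.080])
def look():
    c=camera("side");h=cv2.cvtColor(c["frame"],cv2.COLOR_RGB2HSV).astype(int)
    roi=np.zeros(h.shape[:2],bool);roi[150:300,220:340]=1
    m=roi&(h[...,0]<20)&(h[...,1]>140)
    for k in comps(m,60):print("or",cv2.boundingRect(k),cv2.approxPolyDP(k,2,True)[:,0].tolist())
    def box(phi,cx,cz): # corner at offset cx, height cz; phi tilt up from lying
        C=np.cos(phi);S=np.sin(phi);q=lambda s,t,y:np.round(proj(c,np.append(r+a*y+n*(cx-s*C+t*S),cz+s*S+t*C))).astype(int).tolist()
        return {"under":[q(0,t,y) for t in(0,.024) for y in(-.086,.086)],"htop":[q(.03,t,y) for t in(0,.024) for y in(-.086,.086)],"gtop":[q(.077,t,y) for t in(.001,.023) for y in(-.047,.047)]}
    return c,box
E
python3 - <<'E'
from m import *
c,box=look()
for p,x,z in((0,.010,.06),(.38,.010,.05),(.8,.005,.05),(1.57,-.012,.05),(-.25,.01,.064)):print(p,box(p,x,z))
E
```

```text
clock: 21.0
position: [0.527, 0.2439, 0.0397]
ft_force: [-0.0, 0.4, -0.2]
grip_width: 0.999
or (243, 216, 80, 52) [[243, 232], [247, 239], [253, 238], [299, 257], [314, 267], [322, 258], [321, 251], [308, 246], [316, 232], [315, 226], [288, 216], [281, 227], [283, 243], [278, 247], [269, 243], [268, 231], [265, 233], [260, 227], [248, 224]]
0 {'under': [[315, 269], [243, 237], [316, 258], [242, 228]], 'htop': [[323, 260], [252, 231], [324, 250], [251, 221]], 'gtop': [[318, 241], [280, 226], [319, 232], [280, 217]]}
0.38 {'under': [[315, 273], [243, 241], [313, 266], [239, 234]], 'htop': [[323, 260], [251, 231], [321, 253], [248, 224]], 'gtop': [[317, 235], [278, 220], [316, 228], [276, 213]]}
0.8 {'under': [[316, 271], [244, 240], [312, 269], [239, 237]], 'htop': [[323, 257], [250, 227], [318, 254], [245, 224]], 'gtop': [[314, 227], [275, 212], [310, 224], [270, 209]]}
1.57 {'under': [[321, 267], [249, 236], [314, 273], [242, 242]], 'htop': [[322, 254], [249, 224], [315, 261], [241, 230]], 'gtop': [[305, 226], [264, 211], [298, 232], [257, 216]]}
-0.25 {'under': [[315, 267], [242, 236], [318, 255], [244, 225]], 'htop': [[323, 262], [251, 232], [325, 251], [253, 221]], 'gtop': [[317, 248], [279, 232], [319, 238], [281, 223]]}
```

```bash
python3 -m inch '[{"slide":[0,0.004,0.001],"yaw":0},{"slide":[0.001,0.008,0.002],"yaw":0},{"slide":[0.001,0.012,0.004],"yaw":0},{"slide":[0.001,0.016,0.005],"yaw":0},{"slide":[0.002,0.02,0.007],"yaw":0},{"slide":[0.002,0.024,0.008],"yaw":0},{"slide":[0.002,0.027,0.01],"yaw":0},{"slide":[0.002,0.03,0.011],"yaw":0},{"slide":[0.002,0.03,0.011],"yaw":0}]'|grep -E "clo|pos|ft|wid"
python3 - <<'E'
from m import *
c,box=look()
for p,x,z in((.5,.01,.05),(.7,.008,.052),(1,.005,.055)):print(p,box(p,x,z))
E
```

```text
clock: 21.8
position: [0.5286, 0.2612, 0.05]
ft_force: [-11.7, -38.4, 17.8]
grip_width: 1.002
or (241, 215, 80, 55) [[246, 224], [241, 233], [242, 237], [314, 269], [317, 265], [319, 254], [305, 247], [314, 229], [311, 225], [282, 215], [275, 226], [275, 241], [279, 241], [280, 245], [271, 248], [263, 244], [260, 231]]
0.5 {'under': [[315, 273], [243, 241], [312, 267], [239, 236]], 'htop': [[322, 259], [250, 230], [320, 254], [247, 224]], 'gtop': [[316, 232], [277, 217], [314, 227], [274, 212]]}
0.7 {'under': [[315, 271], [243, 240], [312, 268], [238, 236]], 'htop': [[322, 257], [250, 227], [319, 253], [245, 223]], 'gtop': [[315, 228], [275, 213], [312, 224], [271, 209]]}
1 {'under': [[316, 269], [244, 238], [311, 270], [238, 238]], 'htop': [[322, 254], [249, 224], [316, 254], [242, 223]], 'gtop': [[311, 223], [271, 208], [306, 223], [266, 207]]}
```

```bash
python3 -m inch '[{"slide":[-0.001,-0.01,0],"yaw":0},{"slide":[-0.001,-0.018,0],"yaw":0},{"slide":[-0.001,-0.018,-0.004],"yaw":0},{"slide":[-0.001,-0.018,-0.006],"yaw":0},{"slide":[-0.001,-0.018,-0.006],"yaw":0}]'|grep -E "clo|pos|ft|wid"
python3 - <<'E'
from m import *
c,box=look()
for p,x,z in((.38,.012,.05),(.5,.012,.05)):print(p,box(p,x,z))
E
```

```text
clock: 22.27
position: [0.5276, 0.257, 0.0442]
ft_force: [0.8, -0.9, -0.5]
grip_width: 0.999
or (242, 217, 80, 54) [[242, 232], [243, 237], [298, 259], [314, 270], [321, 259], [319, 253], [306, 247], [315, 235], [315, 230], [284, 217], [277, 227], [277, 240], [282, 243], [274, 249], [265, 245], [263, 232], [261, 238], [255, 235], [260, 231], [257, 231], [256, 227], [248, 224]]
0.38 {'under': [[314, 273], [242, 242], [312, 266], [239, 235]], 'htop': [[322, 261], [250, 231], [321, 254], [247, 224]], 'gtop': [[317, 235], [278, 220], [315, 229], [276, 214]]}
0.5 {'under': [[314, 273], [242, 242], [312, 268], [238, 236]], 'htop': [[322, 260], [250, 230], [319, 254], [246, 224]], 'gtop': [[316, 233], [277, 218], [314, 227], [274, 212]]}
```

```bash
python3 -m inch '[{"slide":[0,-0.003,-0.002],"yaw":0},{"slide":[0,-0.003,-0.005],"yaw":0},{"slide":[0,0.002,-0.005],"yaw":0},{"slide":[0,0.004,-0.005],"yaw":0},{"slide":[0,0.004,-0.005],"yaw":0}]'|grep -E "clo|pos|ft|wid"
```

```text
clock: 22.73
position: [0.5281, 0.256, 0.0391]
ft_force: [-1.0, -12.9, 3.7]
grip_width: 1.003
```

```bash
python3 -m inch '[{"slide":[0,0.001,0.004],"yaw":0},{"slide":[0,0.003,0.008],"yaw":0},{"slide":[0,0.0052,0.013],"yaw":0},{"slide":[0.001,0.008,0.0175],"yaw":0},{"slide":[0.001,0.008,0.0175],"yaw":0}]'|grep -E "clo|pos|ft|wid"
python3 - <<'E'
from m import *
c,box=look()
for p,x,z in((.6,.01,.05),(.8,.01,.052)):print(p,box(p,x,z))
E
```

```text
clock: 23.15
position: [0.529, 0.2643, 0.0578]
ft_force: [-4.7, -14.5, 8.2]
grip_width: 1.001
or (241, 213, 80, 57) [[246, 224], [241, 233], [242, 237], [315, 268], [319, 254], [304, 247], [313, 229], [311, 224], [281, 213], [273, 225], [274, 242], [271, 245], [261, 239], [261, 230]]
0.6 {'under': [[315, 273], [243, 241], [312, 268], [238, 237]], 'htop': [[322, 259], [250, 229], [319, 254], [245, 224]], 'gtop': [[316, 231], [276, 216], [313, 226], [273, 211]]}
0.8 {'under': [[315, 272], [243, 241], [310, 270], [237, 238]], 'htop': [[321, 257], [249, 227], [317, 255], [243, 224]], 'gtop': [[313, 227], [273, 212], [309, 224], [269, 209]]}
```

```bash
python3 -m inch '[{"slide":[0,0.003,0.0045],"yaw":0},{"slide":[0,0.0062,0.0086],"yaw":0},{"slide":[0.001,0.01,0.0125],"yaw":0},{"slide":[0.001,0.0137,0.0162],"yaw":0},{"slide":[0.001,0.0137,0.0162],"yaw":0}]'|grep -E "clo|pos|ft|wid"
python3 - <<'E'
from m import *
c,box=look()
for p,x,z in((.8,.01,.052),(1,.005,.055),(1.2,0,.057)):print(p,box(p,x,z))
E
```

```text
clock: 23.62
position: [0.5304, 0.2786, 0.0749]
ft_force: [-7.0, -15.2, 17.1]
grip_width: 0.999
or (240, 211, 80, 58) [[240, 237], [309, 267], [315, 267], [319, 254], [301, 246], [309, 223], [275, 211], [269, 220], [270, 237], [266, 241], [260, 238], [257, 241], [253, 240], [256, 228], [245, 224]]
0.8 {'under': [[315, 272], [243, 241], [310, 270], [237, 238]], 'htop': [[321, 257], [249, 227], [317, 255], [243, 224]], 'gtop': [[313, 227], [273, 212], [309, 224], [269, 209]]}
1 {'under': [[316, 269], [244, 238], [311, 270], [238, 238]], 'htop': [[322, 254], [249, 224], [316, 254], [242, 223]], 'gtop': [[311, 223], [271, 208], [306, 223], [266, 207]]}
1.2 {'under': [[318, 267], [246, 236], [312, 270], [238, 238]], 'htop': [[322, 252], [249, 222], [316, 254], [241, 224]], 'gtop': [[309, 222], [268, 206], [303, 223], [262, 207]]}
```

```bash
python3 -m inch '[{"slide":[0,0.001,0.005],"yaw":0},{"slide":[0,0.003,0.009],"yaw":0},{"slide":[0,0.006,0.011],"yaw":0},{"slide":[0.001,0.01,0.013],"yaw":0},{"slide":[0.001,0.01,0.013],"yaw":0}]'|grep -E "clo|pos|ft|wid"
python3 - <<'E'
from m import *
c,box=look()
for p,x,z in((1.2,0,.057),(1.4,-.005,.06),(1.57,-.008,.06)):print(p,box(p,x,z))
E
```

```text
clock: 24.08
position: [0.5308, 0.2935, 0.0867]
ft_force: [0.6, -0.3, 0.5]
grip_width: 1.001
or (241, 212, 81, 58) [[241, 234], [248, 240], [251, 239], [300, 260], [314, 269], [321, 257], [319, 253], [305, 247], [314, 231], [313, 226], [278, 212], [273, 214], [265, 227], [265, 236], [262, 239], [251, 233], [249, 224]]
1.2 {'under': [[318, 267], [246, 236], [312, 270], [238, 238]], 'htop': [[322, 252], [249, 222], [316, 254], [241, 224]], 'gtop': [[309, 222], [268, 206], [303, 223], [262, 207]]}
1.4 {'under': [[319, 264], [247, 234], [313, 269], [240, 238]], 'htop': [[322, 250], [248, 221], [315, 255], [241, 224]], 'gtop': [[307, 221], [265, 205], [300, 224], [259, 209]]}
1.57 {'under': [[320, 264], [248, 233], [313, 270], [241, 239]], 'htop': [[321, 251], [248, 221], [314, 257], [240, 226]], 'gtop': [[304, 223], [262, 207], [297, 228], [255, 212]]}
```

```bash
python3 -m inch '[{"slide":[0,0,0.015],"yaw":0},{"slide":[0,0,0.03],"yaw":0},{"slide":[-0.002,-0.025,0.03],"yaw":0},{"slide":[-0.004,-0.051,0.03],"yaw":0},{"slide":[-0.004,-0.051,0.03],"yaw":0},{"slide":[-0.004,-0.051,0.0],"yaw":0},{"slide":[-0.004,-0.051,-0.03],"yaw":0},{"slide":[-0.004,-0.051,-0.05],"yaw":0},{"slide":[-0.004,-0.051,-0.055],"yaw":0},{"slide":[-0.004,-0.051,-0.055],"yaw":0},{"slide":[-0.004,-0.051,-0.055],"yaw":0}]'|grep -E "clo|pos|ft|wid"
python3 - <<'E'
from m import *
c,box=look()
E
```

```text
clock: 25.05
position: [0.5267, 0.2431, 0.0324]
ft_force: [-6.4, 2.3, 10.9]
grip_width: 0.999
or (241, 217, 81, 53) [[241, 234], [248, 240], [254, 240], [300, 260], [314, 269], [321, 258], [319, 253], [306, 247], [314, 232], [313, 226], [290, 217], [281, 231], [282, 247], [279, 250], [269, 245], [269, 235], [264, 234], [259, 228], [247, 224]]
```

```bash
python3 -m inch '[{"slide":[0,0,0.004],"yaw":0},{"slide":[0,0.004,0.004],"yaw":0},{"slide":[0,0.008,0.003],"yaw":0},{"slide":[0.001,0.012,0.003],"yaw":0},{"slide":[0.001,0.015,0.003],"yaw":0},{"slide":[0.001,0.015,0.003],"yaw":0}]'|grep -E "clo|pos|ft|wid"
```

```text
clock: 25.6
position: [0.5279, 0.2554, 0.034]
ft_force: [-1.0, -1.7, -1.5]
grip_width: 0.999
```

```bash
python3 -m inch '[{"slide":[0,0.003,0],"yaw":0},{"slide":[0,0.005,0.002],"yaw":0},{"slide":[0,0.0055,0.005],"yaw":0},{"slide":[0,0.0065,0.008],"yaw":0},{"slide":[0,0.0065,0.008],"yaw":0}]'|grep -E "clo|pos|ft|wid"
python3 - <<'E'
from m import *
c,box=look()
E
```

```text
clock: 26.02
position: [0.5283, 0.2591, 0.0426]
ft_force: [-0.7, -11.4, 4.4]
grip_width: 1.0
or (241, 224, 24, 23) [[247, 224], [241, 235], [264, 246], [263, 234]]
or (274, 216, 47, 54) [[284, 216], [276, 230], [276, 240], [281, 243], [274, 250], [314, 269], [320, 260], [319, 253], [305, 247], [314, 231], [313, 227]]
```

```bash
python3 -m inch '[{"slide":[0,0,0.002],"yaw":0},{"slide":[0,0,0.004],"yaw":0},{"slide":[0,0,0.004],"yaw":0}]'|grep -E "clo|pos|ft|wid"
python3 - <<'E'
from m import *
c,box=look()
for t in(.38,.5,.65):print(t,box(t,.010,.05)["gtop"])
E
```

```text
clock: 26.32
position: [0.5283, 0.2608, 0.0467]
ft_force: [-1.1, -7.1, 3.1]
grip_width: 0.997
or (241, 215, 80, 55) [[246, 224], [241, 233], [243, 237], [299, 260], [305, 266], [314, 269], [320, 255], [305, 247], [314, 230], [312, 225], [283, 215], [276, 229], [276, 240], [280, 245], [272, 249], [264, 245], [262, 232]]
0.38 [[317, 235], [278, 220], [316, 228], [276, 213]]
0.5 [[316, 232], [277, 217], [314, 227], [274, 212]]
0.65 [[315, 230], [275, 215], [312, 225], [272, 210]]
```

```bash
python3 -m inch '[{"slide":[0,0.003,0.004],"yaw":0},{"slide":[0,0.006,0.0075],"yaw":0},{"slide":[0.001,0.0095,0.011],"yaw":0},{"slide":[0.001,0.013,0.014],"yaw":0},{"slide":[0.001,0.0165,0.0165],"yaw":0},{"slide":[0.002,0.019,0.018],"yaw":0},{"slide":[0.002,0.019,0.018],"yaw":0}]'|grep -E "clo|pos|ft|wid"
python3 - <<'E'
from m import *
c,box=look()
for t,x,z in((.9,.006,.054),(1.1,.004,.057),(1.3,0,.06)):print(t,box(t,x,z)["gtop"],box(t,x,z)["htop"])
E
```

```text
clock: 26.95
position: [0.5299, 0.2826, 0.0647]
ft_force: [-0.3, 0.6, 0.4]
grip_width: 1.0
or (240, 211, 80, 58) [[243, 225], [240, 237], [308, 267], [315, 267], [319, 254], [301, 246], [307, 222], [277, 211], [269, 224], [269, 243], [266, 246], [254, 241], [252, 236], [255, 235], [255, 230]]
0.9 [[313, 225], [273, 209], [308, 223], [268, 207]] [[322, 255], [249, 225], [317, 254], [243, 223]]
1.1 [[310, 222], [269, 207], [305, 222], [263, 207]] [[321, 253], [248, 223], [316, 254], [241, 224]]
1.3 [[307, 221], [266, 206], [301, 223], [260, 208]] [[321, 251], [248, 221], [315, 255], [240, 224]]
```

```bash
python3 -m inch '[{"slide":[0,0.003,0.003],"yaw":0},{"slide":[0,0.006,0.006],"yaw":0},{"slide":[0.001,0.009,0.009],"yaw":0},{"slide":[0.001,0.012,0.012],"yaw":0},{"slide":[0.001,0.012,0.012],"yaw":0}]'|grep -E "clo|pos|ft|wid"
python3 - <<'E'
from m import *
c,box=look()
for t,x,z in((1.1,.004,.057),(1.3,0,.06),(1.57,-.008,.06)):print(t,box(t,x,z)["gtop"],box(t,x,z)["htop"])
E
```

```text
clock: 27.42
position: [0.5312, 0.2944, 0.0773]
ft_force: [1.1, -0.5, -0.1]
grip_width: 1.003
or (239, 210, 80, 59) [[241, 226], [240, 238], [308, 268], [315, 266], [318, 253], [300, 245], [304, 222], [272, 210], [264, 223], [265, 241], [261, 244], [251, 241], [249, 226]]
1.1 [[310, 222], [269, 207], [305, 222], [263, 207]] [[321, 253], [248, 223], [316, 254], [241, 224]]
1.3 [[307, 221], [266, 206], [301, 223], [260, 208]] [[321, 251], [248, 221], [315, 255], [240, 224]]
1.57 [[304, 223], [262, 207], [297, 228], [255, 212]] [[321, 251], [248, 221], [314, 257], [240, 226]]
```

```bash
python3 -m inch '[{"slide":[0,0.000,0.001],"yaw":0},{"slide":[0,-0.003,0.002],"yaw":0},{"slide":[0,-0.006,0.002],"yaw":0},{"slide":[-0.001,-0.009,0.002],"yaw":0},{"slide":[-0.001,-0.011,0.002],"yaw":0},{"slide":[-0.001,-0.011,0.002],"yaw":0},{"slide":[-0.001,-0.011,0.002],"yaw":0},{"slide":[-0.001,-0.011,0.002],"yaw":0}]' 255 30
python3 - <<'E'
from m import *
c,box=look()
for t,x,z in((1.3,0,.06),(1.57,-.008,.06)):print(t,box(t,x,z))
E
```

```text
clock: 28.13
position: [0.5301, 0.2816, 0.0786]
ee_rot: [0.04, 0.999, -0.0, 0.0]
ft_force: [-1.0, -3.4, 2.8]
grip_width: 0.252
grasp_force: 34.1
or (240, 213, 79, 56) [[240, 228], [241, 238], [310, 268], [317, 263], [318, 252], [299, 244], [300, 224], [280, 216], [279, 235], [273, 237], [266, 233], [266, 221], [259, 219], [256, 213], [255, 226], [246, 223]]
1.3 {'under': [[318, 266], [246, 235], [312, 270], [238, 238]], 'htop': [[321, 251], [248, 221], [315, 255], [240, 224]], 'gtop': [[307, 221], [266, 206], [301, 223], [260, 208]]}
1.57 {'under': [[320, 264], [248, 233], [313, 270], [241, 239]], 'htop': [[321, 251], [248, 221], [314, 257], [240, 226]], 'gtop': [[304, 223], [262, 207], [297, 228], [255, 212]]}
```

```bash
python3 -m inch '[{"slide":[0,0,0],"yaw":0},{"slide":[0,0,0.01],"yaw":0},{"slide":[0,0,0.02],"yaw":0},{"slide":[0,-0.005,0.025],"yaw":0},{"slide":[0,-0.0105,0.025],"yaw":0},{"slide":[0,-0.0105,0.025],"yaw":0},{"slide":[0,-0.0105,0.025],"yaw":0}]' 255 80
python3 - <<'E'
from m import *
c,box=look()
for t,x,z in((1.57,-.012,.08),(1.57,-.012,.085)):print(t,box(t,x,z))
print(get_obs()["torque"])
E
```

```text
clock: 28.77
position: [0.5299, 0.2709, 0.1032]
ee_rot: [0.04, 0.999, -0.0, -0.0]
ft_force: [-0.5, -0.2, -2.5]
grip_width: 0.241
grasp_force: 78.7
or (243, 199, 79, 57) [[243, 214], [243, 225], [315, 255], [320, 250], [321, 238], [302, 230], [302, 209], [283, 202], [283, 220], [276, 223], [269, 219], [269, 206], [262, 204], [259, 199], [258, 213], [249, 210]]
1.57 {'under': [[322, 254], [249, 224], [315, 261], [241, 230]], 'htop': [[323, 241], [248, 212], [316, 247], [241, 217]], 'gtop': [[305, 213], [263, 197], [299, 218], [256, 202]]}
1.57 {'under': [[322, 252], [249, 222], [315, 258], [241, 228]], 'htop': [[323, 239], [248, 210], [316, 245], [241, 215]], 'gtop': [[305, 210], [263, 195], [299, 216], [256, 200]]}
[-0.00474796  0.01216922  0.0140064 ]
```

Run:
```python
from h import *
c=camera("top");f=c["frame"];cen=np.array([541.4,47.5]);A=np.radians(5.05);R=np.array([[np.cos(A),np.sin(A)],[-np.sin(A),np.cos(A)]])
m=np.zeros(f.shape[:2],bool);m[185:325,270:402]=1
m&=(f.min(2)>150)&(f[...,2].astype(int)-f[...,0]<8)
for k in comps(m,6):
    q=rect(c,k,.095);print(q[1],np.round((np.array(q[0])-cen)@R.T),np.round((np.array(q[3])-cen)@R.T).tolist())
```

```text
[8.8 7. ] [-48.  80.] [[-52.0, 75.0], [-45.0, 75.0], [-44.0, 84.0], [-51.0, 84.0]]
[65.8 14.2] [-42. -51.] [[-52.0, -83.0], [-38.0, -84.0], [-32.0, -19.0], [-46.0, -18.0]]
[11.2 63. ] [-31.  47.] [[-41.0, 77.0], [-32.0, 15.0], [-21.0, 16.0], [-30.0, 79.0]]
[11.  63.4] [  6. -48.] [[-2.0, -16.0], [4.0, -79.0], [14.0, -79.0], [9.0, -15.0]]
[10.9 62.7] [14. 51.] [[4.0, 80.0], [12.0, 18.0], [23.0, 21.0], [15.0, 83.0]]
[7.2 9.2] [48. 80.] [[44.0, 77.0], [53.0, 76.0], [53.0, 83.0], [44.0, 84.0]]
[7.2 7.5] [ 48. -80.] [[43.0, -83.0], [51.0, -83.0], [52.0, -76.0], [45.0, -76.0]]
[ 9.3 22.2] [ 69. -84.] [[65.0, -73.0], [64.0, -94.0], [72.0, -95.0], [74.0, -73.0]]
```

```bash
python3 -m inch '[{"slide":[0,0,0.025],"yaw":0},{"slide":[0,0,0.05],"yaw":0},{"slide":[0.005,-0.02,0.06],"yaw":-0.1},{"slide":[0.01,-0.04,0.06],"yaw":-0.22},{"slide":[0.015,-0.06,0.06],"yaw":-0.34},{"slide":[0.02,-0.08,0.06],"yaw":-0.46},{"slide":[0.025,-0.1,0.06],"yaw":-0.58},{"slide":[0.03,-0.12,0.06],"yaw":-0.7},{"slide":[0.035,-0.14,0.06],"yaw":-0.82},{"slide":[0.04,-0.16,0.06],"yaw":-0.94},{"slide":[0.045,-0.175,0.06],"yaw":-1.06},{"slide":[0.05,-0.185,0.06],"yaw":-1.18},{"slide":[0.0515,-0.195,0.06],"yaw":-1.29},{"slide":[0.0515,-0.1995,0.06],"yaw":-1.37},{"slide":[0.0515,-0.1995,0.055],"yaw":-1.404},{"slide":[0.0515,-0.1995,0.045],"yaw":-1.404},{"slide":[0.0515,-0.1995,0.04],"yaw":-1.404},{"slide":[0.0515,-0.1995,0.037],"yaw":-1.404},{"slide":[0.0515,-0.1995,0.036],"yaw":-1.404},{"slide":[0.0515,-0.1995,0.036],"yaw":-1.404}]' 255 110
python3 - <<'E'
from h import *
q=get_obs()["ee_rot"];print(2*np.degrees(np.arctan2(q[1],q[0]))-90)
c=camera("wrist");h=cv2.cvtColor(c["frame"],cv2.COLOR_RGB2HSV).astype(int)
m=(h[...,0]<20)&(h[...,1]>140)
for k in comps(m,300):print(cv2.boundingRect(k),rect(c,k,.15))
E
```

```text
clock: 30.53
position: [0.5812, 0.0723, 0.139]
ee_rot: [0.675, 0.738, -0.0, -0.0]
ft_force: [-0.8, 0.4, -2.2]
grip_width: 0.241
grasp_force: 110.1
5.098755630990141
(526, 291, 34, 46) (array([750.3,  47.3]), array([16.5, 40.1]), 59.6, [[729.0, 50.0], [763.0, 30.0], [772.0, 44.0], [737.0, 65.0]])
(252, 93, 53, 259) (array([580.4,  80.3]), array([ 29.6, 155.1]), 5.3, [[558.0, 156.0], [573.0, 2.0], [602.0, 4.0], [588.0, 159.0]])
```

```bash
python3 -m inch '[{"slide":[0,0,-0.002],"yaw":0},{"slide":[0,0,-0.004],"yaw":0},{"slide":[0,0,-0.004],"yaw":0},{"slide":[0,0,-0.004],"yaw":0}]'|grep -E "clo|pos|ft|wid"
```

```text
clock: 30.92
position: [0.5818, 0.0722, 0.136]
ft_force: [0.0, 0.4, 3.6]
grip_width: 0.235
```

```bash
python3 -m inch '[{"slide":[0,0,-0.001],"yaw":0},{"slide":[0,0,-0.002],"yaw":0},{"slide":[0,0,-0.002],"yaw":0},{"slide":[0,0,-0.002],"yaw":0}]'|grep -E "clo|pos|ft|wid"
```

```text
clock: 31.25
position: [0.5819, 0.0722, 0.1342]
ft_force: [-0.8, 0.5, 6.8]
grip_width: 0.237
```

```bash
python3 -m inch '[{"slide":[-0.003,-0.0003,0.0003],"yaw":0},{"slide":[-0.007,-0.0006,0.0003],"yaw":0},{"slide":[-0.011,-0.001,0.0003],"yaw":0}]'|grep -E "clo|pos|ft|wid|gra"
```

```text
clock: 31.5
position: [0.5723, 0.0713, 0.135]
ft_force: [4.5, 0.4, 5.7]
grip_width: 0.239
grasp_force: 111.0
```

```bash
python3 -m inch '[{"slide":[-0.005,-0.0004,0],"yaw":0},{"slide":[-0.01,-0.0009,0],"yaw":0},{"slide":[-0.015,-0.0013,0],"yaw":0},{"slide":[-0.02,-0.0018,0],"yaw":0}]'|grep -E "clo|pos|ft|wid|gra"
```

```text
clock: 31.83
position: [0.5522, 0.0696, 0.135]
ft_force: [4.1, -0.1, 4.4]
grip_width: 0.239
grasp_force: 111.1
```

```bash
python3 -m inch '[{"slide":[-0.005,-0.0004,-0.0003],"yaw":0},{"slide":[-0.01,-0.0009,-0.0003],"yaw":0},{"slide":[-0.015,-0.0013,-0.0003],"yaw":0},{"slide":[-0.02,-0.0018,-0.0003],"yaw":0},{"slide":[-0.025,-0.0022,-0.0003],"yaw":0},{"slide":[-0.03,-0.0026,-0.0003],"yaw":0},{"slide":[-0.035,-0.0031,-0.0003],"yaw":0}]'|grep -E "clo|pos|ft|wid|gra"
```

```text
clock: 32.42
position: [0.5174, 0.0665, 0.1348]
ft_force: [4.6, 0.2, 5.8]
grip_width: 0.244
grasp_force: 111.1
```

```bash
python3 -m inch '[{"slide":[-0.005,-0.0004,-0.0001],"yaw":0},{"slide":[-0.01,-0.0009,-0.0001],"yaw":0},{"slide":[-0.015,-0.0013,-0.0001],"yaw":0},{"slide":[-0.02,-0.0018,-0.0001],"yaw":0},{"slide":[-0.025,-0.0022,-0.0001],"yaw":0},{"slide":[-0.03,-0.0026,-0.0001],"yaw":0},{"slide":[-0.035,-0.0031,-0.0001],"yaw":0}]'|grep -E "clo|pos|ft|wid|gra"
python3 -m inch '[{"slide":[-0.003,-0.0003,0],"yaw":0},{"slide":[-0.006,-0.0005,0],"yaw":0},{"slide":[-0.008,-0.0007,0],"yaw":0},{"slide":[-0.008,-0.0007,0],"yaw":0}]'|grep -E "clo|pos|ft|wid|gra"
```

```text
clock: 33.0
position: [0.4824, 0.0635, 0.1347]
ft_force: [4.7, 0.6, 6.1]
grip_width: 0.24
grasp_force: 111.1
clock: 33.33
position: [0.4741, 0.0627, 0.1347]
ft_force: [3.6, -0.0, 5.5]
grip_width: 0.236
grasp_force: 111.2
```

```bash
python3 -m inch '[{"slide":[-0.001,0,0],"yaw":0},{"slide":[-0.001,0,0.01],"yaw":0},{"slide":[-0.001,0,0.03],"yaw":0},{"slide":[0.02,-0.01,0.035],"yaw":0},{"slide":[0.055,-0.025,0.035],"yaw":0},{"slide":[0.09,-0.035,0.035],"yaw":0},{"slide":[0.112,-0.035,0.035],"yaw":0},{"slide":[0.112,-0.035,0.025],"yaw":0},{"slide":[0.112,-0.035,0.015],"yaw":0},{"slide":[0.112,-0.035,0.008],"yaw":0},{"slide":[0.112,-0.035,0.006],"yaw":0}]'|grep -E "clo|pos|ft|wid|gra"
cat > t.py <<'E'
from h import *
c=camera("top");f=c["frame"];cen=np.array([541.4,47.5]);A=np.radians(5.05);R=np.array([[np.cos(A),np.sin(A)],[-np.sin(A),np.cos(A)]])
m=np.zeros(f.shape[:2],bool);m[185:325,270:402]=1
m&=(f.min(2)>120)&(f[...,2].astype(int)-f[...,0]<8)
for k in comps(m,15):
    print(cv2.contourArea(k),cv2.boundingRect(k));
    for z in(.095,.008):
        q=rect(c,k,z);print("  ",z,q[1],np.round((np.array(q[0])-cen)@R.T))
E
python3 t.py
```

```text
clock: 34.25
position: [0.5825, 0.0276, 0.1375]
ft_force: [-0.5, 0.3, -2.6]
grip_width: 0.238
grasp_force: 110.2
221.0 (293, 271, 35, 14)
   0.095 [18.7 59.5] [-81.  57.]
   0.008 [20.4 65.1] [-76.  50.]
21.0 (293, 257, 6, 6)
   0.095 [8.8 8.8] [-47.  79.]
   0.008 [9.7 9.6] [-39.  75.]
338.0 (366, 242, 10, 68)
   0.095 [117.   13.8] [-86. -47.]
   0.008 [128.   15.1] [-82. -64.]
18.0 (288, 204, 6, 6)
   0.095 [8.9 9.1] [47. 79.]
   0.008 [9.8 9.9] [64. 74.]
262.5 (392, 185, 10, 60)
   0.095 [ 16.4 108. ] [  18. -109.]
   0.008 [ 17.9 118.1] [  32. -132.]
```

```bash
python3 -m inch '[{"slide":[0,0,-0.0015],"yaw":0},{"slide":[0,0,-0.003],"yaw":0},{"slide":[0,0,-0.003],"yaw":0},{"slide":[0,0,-0.003],"yaw":0}]'|grep -E "clo|pos|ft|wid|gra"
```

```text
clock: 34.63
position: [0.5845, 0.0276, 0.137]
ft_force: [-1.5, -0.1, 1.2]
grip_width: 0.236
grasp_force: 110.6
```

```bash
python3 -m inch '[{"slide":[0,0,-0.001],"yaw":0},{"slide":[0,0,-0.002],"yaw":0},{"slide":[0,0,-0.002],"yaw":0}]'|grep -E "clo|pos|ft|wid|gra"
```

```text
clock: 34.88
position: [0.5846, 0.0276, 0.1348]
ft_force: [-2.8, 0.6, 6.1]
grip_width: 0.236
grasp_force: 111.3
```

```bash
python3 -m inch '[{"slide":[-0.003,-0.0003,0],"yaw":0},{"slide":[-0.008,-0.0007,0],"yaw":0},{"slide":[-0.013,-0.0011,0],"yaw":0},{"slide":[-0.018,-0.0016,0],"yaw":0},{"slide":[-0.023,-0.002,0],"yaw":0}]'|grep -E "clo|pos|ft|wid|gra"
python3 -m inch '[{"slide":[-0.005,-0.0004,0],"yaw":0},{"slide":[-0.01,-0.0009,0],"yaw":0},{"slide":[-0.015,-0.0013,0],"yaw":0},{"slide":[-0.02,-0.0018,0],"yaw":0},{"slide":[-0.025,-0.0022,0],"yaw":0},{"slide":[-0.03,-0.0026,0],"yaw":0},{"slide":[-0.035,-0.0031,0],"yaw":0}]'|grep -E "clo|pos|ft|wid|gra"
```

```text
clock: 35.3
position: [0.5619, 0.0253, 0.135]
ft_force: [3.6, 0.2, 4.3]
grip_width: 0.239
grasp_force: 111.0
clock: 35.88
position: [0.5268, 0.0223, 0.135]
ft_force: [4.5, 0.9, 4.9]
grip_width: 0.238
grasp_force: 111.0
```

```bash
python3 -m inch '[{"slide":[-0.005,-0.0004,-0.0003],"yaw":0},{"slide":[-0.01,-0.0009,-0.0003],"yaw":0},{"slide":[-0.015,-0.0013,-0.0003],"yaw":0},{"slide":[-0.02,-0.0018,-0.0003],"yaw":0},{"slide":[-0.025,-0.0022,-0.0003],"yaw":0},{"slide":[-0.03,-0.0026,-0.0003],"yaw":0},{"slide":[-0.035,-0.0031,-0.0003],"yaw":0},{"slide":[-0.04,-0.0035,-0.0003],"yaw":0},{"slide":[-0.044,-0.0039,-0.0003],"yaw":0},{"slide":[-0.047,-0.0042,-0.0003],"yaw":0},{"slide":[-0.049,-0.0044,-0.0003],"yaw":0},{"slide":[-0.049,-0.0044,-0.0003],"yaw":0}]'|grep -E "clo|pos|ft|wid|gra"
python3 -m inch '[{"slide":[-0.001,0,0],"yaw":0},{"slide":[-0.001,0,0.01],"yaw":0},{"slide":[-0.001,0,0.03],"yaw":0},{"slide":[0.01,0.03,0.045],"yaw":0.05},{"slide":[0.02,0.065,0.055],"yaw":0.15},{"slide":[0.03,0.1,0.055],"yaw":0.25},{"slide":[0.035,0.13,0.055],"yaw":0.37},{"slide":[0.04,0.16,0.055],"yaw":0.49},{"slide":[0.045,0.19,0.055],"yaw":0.61},{"slide":[0.05,0.21,0.055],"yaw":0.73},{"slide":[0.05,0.225,0.055],"yaw":0.85},{"slide":[0.052,0.235,0.055],"yaw":0.97},{"slide":[0.053,0.245,0.055],"yaw":1.09},{"slide":[0.053,0.2535,0.055],"yaw":1.2},{"slide":[0.053,0.2535,0.055],"yaw":1.31},{"slide":[0.053,0.2535,0.055],"yaw":1.39},{"slide":[0.053,0.2535,0.055],"yaw":1.404},{"slide":[0.053,0.2535,0.055],"yaw":1.404}]'
python3 t.py
python3 - <<'E'
from workcell import *;import numpy as np
q=get_obs()["ee_rot"];print(2*np.degrees(np.arctan2(q[1],q[0]))-90)
E
```

```text
clock: 36.88
position: [0.4776, 0.0179, 0.1346]
ft_force: [2.3, 0.7, 6.0]
grip_width: 0.238
grasp_force: 111.1
clock: 38.38
position: [0.5298, 0.2709, 0.1887]
ee_rot: [0.04, 0.999, -0.001, -0.001]
ft_force: [-0.0, 0.5, -1.4]
grip_width: 0.238
grasp_force: 110.1
301.0 (270, 288, 19, 37)
   0.095 [61.4 31. ] [-125.  116.]
   0.008 [67.2 33.9] [-124.  114.]
359.0 (353, 273, 23, 37)
   0.095 [39.4 59.1] [-113.  -39.]
   0.008 [43.1 64.7] [-111.  -55.]
276.0 (293, 271, 36, 14)
   0.095 [18.6 60.4] [-81.  57.]
   0.008 [20.3 66. ] [-76.  49.]
20.0 (293, 257, 6, 6)
   0.095 [8.8 8.8] [-47.  79.]
   0.008 [9.7 9.6] [-39.  75.]
20.5 (382, 249, 6, 6)
   0.095 [9.  8.9] [-47. -79.]
   0.008 [9.8 9.7] [-39. -99.]
18.0 (288, 204, 6, 6)
   0.095 [8.9 9.1] [47. 79.]
   0.008 [9.8 9.9] [64. 74.]
17.0 (376, 196, 5, 7)
   0.095 [9.7 8.3] [ 48. -80.]
   0.008 [10.6  9. ] [ 65. -99.]
57.5 (372, 185, 14, 6)
   0.095 [ 9.3 24. ] [ 69. -83.]
   0.008 [10.2 26.3] [  88. -103.]
85.31925181859506
```

```bash
python3 -m inch '[{"slide":[0,0.0007,-0.03],"yaw":0},{"slide":[0,0.0007,-0.06],"yaw":0},{"slide":[0,0.0007,-0.085],"yaw":0},{"slide":[0,0.0007,-0.1],"yaw":0},{"slide":[0,0.0007,-0.106],"yaw":0},{"slide":[0,0.0007,-0.108],"yaw":0},{"slide":[0,0.0007,-0.108],"yaw":0}]'|grep -E "clo|pos|ft|wid"
python3 -m inch '[{"slide":[0,0,-0.003],"yaw":0},{"slide":[0,0,-0.006],"yaw":0},{"slide":[0,0,-0.008],"yaw":0},{"slide":[0,0,-0.009],"yaw":0},{"slide":[0,0,-0.009],"yaw":0}]'|grep -E "clo|pos|ft|wid"
```

```text
clock: 39.02
position: [0.5306, 0.2721, 0.0815]
ft_force: [0.4, -0.5, -2.0]
grip_width: 0.241
clock: 39.43
position: [0.5304, 0.2721, 0.072]
ft_force: [0.4, -0.7, -2.9]
grip_width: 0.245
```

```bash
python3 -m inch '[{"slide":[0,0,-0.001],"yaw":0},{"slide":[0,0,-0.002],"yaw":0},{"slide":[0,0,-0.003],"yaw":0},{"slide":[0,0,-0.003],"yaw":0}]'|grep -E "clo|pos|ft|wid"
python3 -m inch '[{"slide":[0,0,-0.001],"yaw":0},{"slide":[0,0,-0.0015],"yaw":0},{"slide":[0,0,-0.0015],"yaw":0}]'|grep -E "clo|pos|ft|wid"
```

```text
clock: 39.77
position: [0.5305, 0.2722, 0.069]
ft_force: [0.5, 0.0, -2.8]
grip_width: 0.24
clock: 40.02
position: [0.5305, 0.2723, 0.0688]
ft_force: [-4.7, -1.2, 9.5]
grip_width: 0.24
```

```bash
python3 -m inch '[{"slide":[0,0,0.001],"yaw":0},{"slide":[0,0,0.001],"yaw":0},{"slide":[0,0,0.001],"yaw":0}]' 255 20|grep -E "pos|ft|gra"
python3 -m inch '[{"slide":[0,0,0],"yaw":0},{"slide":[0,0,0],"yaw":0},{"slide":[0,0,0],"yaw":0},{"slide":[0,0,0],"yaw":0},{"slide":[0,0,0],"yaw":0}]' 100 20|grep -E "clo|pos|ft|wid"
python3 - <<'E'
from m import *
c,box=look()
for x,z in((-.012,.05),(-.012,.06)):print(z,box(np.pi/2,x,z))
E
```

```text
position: [0.5307, 0.2722, 0.0689]
ft_force: [-1.4, -0.3, 2.6]
grasp_force: 110.8
clock: 40.68
position: [0.5304, 0.2721, 0.0685]
ft_force: [-1.0, -0.3, 0.4]
grip_width: 0.608
or (243, 217, 77, 53) [[243, 229], [243, 237], [255, 245], [314, 269], [319, 264], [319, 253], [301, 245], [302, 226], [278, 217], [277, 239], [273, 242], [264, 237], [263, 225], [259, 224], [258, 228], [247, 225]]
0.05 {'under': [[321, 267], [249, 236], [314, 273], [242, 242]], 'htop': [[322, 254], [249, 224], [315, 261], [241, 230]], 'gtop': [[305, 226], [264, 211], [298, 232], [257, 216]]}
0.06 {'under': [[321, 263], [249, 232], [315, 269], [242, 238]], 'htop': [[322, 250], [249, 220], [315, 256], [241, 226]], 'gtop': [[305, 222], [264, 206], [298, 227], [257, 211]]}
```

```bash
python3 -m inch '[{"slide":[0,0,0],"yaw":0},{"slide":[0,0,0.02],"yaw":0},{"slide":[0,0,0.06],"yaw":0},{"slide":[0,0,0.1],"yaw":0},{"slide":[0,0.04,0.14],"yaw":0},{"slide":[-0.03,0.08,0.16],"yaw":0},{"slide":[-0.06,0.12,0.16],"yaw":0},{"slide":[-0.09,0.16,0.16],"yaw":0},{"slide":[-0.12,0.2,0.16],"yaw":0},{"slide":[-0.15,0.24,0.16],"yaw":0},{"slide":[-0.15,0.24,0.16],"yaw":0},{"slide":[-0.15,0.24,0.16],"yaw":0}]' 0 20|grep -E "clo|pos|ft|wid"
python3 - <<'E'
from h import *
def orange(f,r):
    h=cv2.cvtColor(f,cv2.COLOR_RGB2HSV).astype(int);roi=np.zeros(h.shape[:2],bool);roi[r]=1
    return roi&(h[...,0]<20)&(h[...,1]>140)
for n,r in(("side",np.s_[180:300,220:340]),("top",np.s_[180:300,195:235])):
    f=camera(n)["frame"];g=cv2.imread(f"pics/{n}0.png")[:,:,::-1].copy();a,b=orange(f,r),orange(g,r)
    print(n,a.sum(),b.sum(),(a&b).sum(),[cv2.boundingRect(k) for k in comps(a,100)],[cv2.boundingRect(k) for k in comps(b,100)])
    if n=="top":
        d=np.abs(f[140:185,165:265].astype(int)-g[140:185,165:265]).max(2)>60;print("keys diff",d.sum())
    else:
        np.save("s9.npy",f)
E
python3 t.py|head -12
```

```text
clock: 41.73
position: [0.3741, 0.5177, 0.2282]
ft_force: [-1.3, -0.2, 0.4]
grip_width: 0.997
side 1123 2104 1060 [(276, 222, 45, 49)] [(242, 211, 77, 58)]
top 1432 1424 1376 [(201, 192, 23, 94)] [(201, 190, 23, 94)]
keys diff 0
24.0 (339, 319, 15, 6)
   0.095 [23.9  8.4] [-160.    2.]
   0.008 [26.2  9.2] [-162.  -10.]
357.0 (353, 273, 23, 37)
   0.095 [39.2 59.6] [-113.  -38.]
   0.008 [42.9 65.2] [-110.  -54.]
296.0 (293, 271, 36, 14)
   0.095 [19.  60.3] [-81.  57.]
   0.008 [20.8 65.9] [-76.  50.]
21.0 (293, 257, 6, 6)
   0.095 [8.8 8.8] [-47.  79.]
   0.008 [9.7 9.6] [-39.  75.]
```

```bash
python3 -c "
from workcell import *
print(hand_in())"
```

```text
the job is handed in; nothing more can be done
None
```

I handed the job in at about 42 s: all four slivers appear to be in the tray and the scraper is back upright on its rest, but the first wipe dropped the scraper onto the bed (slivers barely moved), and while righting it on the rest a finger pushed it with about 38 N sideways (about 44 N in all); the two completed wipes read about 7–9 N, and the final check was by image measurement, not by eye.

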